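# Probe the bores, case the through-bored blanks

## Task

Working along the row from the robot's left to its right, push the gauge pin down each blank's bore until it bottoms, to find out which are bored right through and which are blind. Then, with the pin back standing in its stand, the through-bored blanks standing upright on the floor of the open case so that nothing rises above its rim, and the blind ones standing upright in the tray, close the case's lid fully. Leave the other glassware and the bottle where they stand.

Things in the scene. Friction and masses are not known exactly. Their poses are not given: they have to be found in the camera images.
- blank1a: white ceramic block 30 x 30 x 30 mm, about 100 g, in the first place of the row from the robot's left (+y); a 13 mm bore in the middle of its top, either right through or blind (18 mm deep, floor 12 mm above the underside); the outsides are alike. Origin: centre of the underside; z up the bore; x, y square to its sides. None if absent: a and b are never both present.
- blank1b: white ceramic block 30 x 30 x 30 mm, about 100 g, in the first place of the row from the robot's left (+y); a 13 mm bore in the middle of its top, either right through or blind (18 mm deep, floor 12 mm above the underside); the outsides are alike. Origin: centre of the underside; z up the bore; x, y square to its sides. None if absent: a and b are never both present.
- blank2a: white ceramic block 30 x 30 x 30 mm, about 100 g, in the second place of the row from the robot's left (+y); a 13 mm bore in the middle of its top, either right through or blind (18 mm deep, floor 12 mm above the underside); the outsides are alike. Origin: centre of the underside; z up the bore; x, y square to its sides. None if absent: a and b are never both present.
- blank2b: white ceramic block 30 x 30 x 30 mm, about 100 g, in the second place of the row from the robot's left (+y); a 13 mm bore in the middle of its top, either right through or blind (18 mm deep, floor 12 mm above the underside); the outsides are alike. Origin: centre of the underside; z up the bore; x, y square to its sides. None if absent: a and b are never both present.
- blank3a: white ceramic block 30 x 30 x 30 mm, about 100 g, in the third place of the row from the robot's left (+y); a 13 mm bore in the middle of its top, either right through or blind (18 mm deep, floor 12 mm above the underside); the outsides are alike. Origin: centre of the underside; z up the bore; x, y square to its sides. None if absent: a and b are never both present.
- blank3b: white ceramic block 30 x 30 x 30 mm, about 100 g, in the third place of the row from the robot's left (+y); a 13 mm bore in the middle of its top, either right through or blind (18 mm deep, floor 12 mm above the underside); the outsides are alike. Origin: centre of the underside; z up the bore; x, y square to its sides. None if absent: a and b are never both present.
- blank4a: white ceramic block 30 x 30 x 30 mm, about 100 g, in the fourth place of the row from the robot's left (+y); a 13 mm bore in the middle of its top, either right through or blind (18 mm deep, floor 12 mm above the underside); the outsides are alike. Origin: centre of the underside; z up the bore; x, y square to its sides. None if absent: a and b are never both present.
- blank4b: white ceramic block 30 x 30 x 30 mm, about 100 g, in the fourth place of the row from the robot's left (+y); a 13 mm bore in the middle of its top, either right through or blind (18 mm deep, floor 12 mm above the underside); the outsides are alike. Origin: centre of the underside; z up the bore; x, y square to its sides. None if absent: a and b are never both present.
- mat: thin dark mat fixed to the bench, 110 (x) x 400 (y) x 3 mm, on which the 3 or 4 blanks stand in a row along its y, about 95 mm apart (the third place may be empty). Origin: centre of its underside.
- pin: gauge pin standing in its stand: a round steel shaft 8 mm in diameter and 45 mm long, tip down, under an aluminium grip 18 x 18 mm square and 40 mm tall; 85 mm long in all, 60 g. Origin: the tip; z points up along the pin to the grip; x, y square to the grip's sides.
- pin_tip (a point): the centre of the pin's lower end.
- stand: wooden block 60 x 60 x 52 mm fixed to the bench, with a 13 mm round hole 47 mm deep in the middle of its top, in which the pin stands: shaft in the hole, the grip's underside resting on the block's top (52 mm up), tip 7 mm above the bench. Origin: centre of its underside.
- case: grey case fixed to the bench, 78 (x) x 290 (y) x 42 mm outside, walls and floor 4 mm, open inside without dividers (70 x 282 mm, 38 mm deep), with a hinged lid. Origin: centre of its underside; x points to the hinge side, away from the robot; y along its length. It is either left or right of centre, the tray on the other side.
- lid (a joint): angle of the case's lid: 0 closed flat on the rim, 1.57 upright, up to 2.0 leaning back over the +x side. The lid is a plate 78 x 290 x 6 mm with a 60 mm wide lip that reaches 10 mm past its free edge. The hinge is stiff (0.1 N m): the lid stays where it is left and must be pushed down, about 2 N at the free edge.
- lid_hinge (a point): middle of the lid's hinge line, on the case's +x rim, 42.5 mm above the bench; the hinge line runs along the case's y. The lid's inner face passes through this line; its outer face is 6 mm away.
- tray: shallow open steel tray fixed to the bench, 78 (x) x 290 (y) x 14 mm, walls and floor 4 mm, no dividers. Origin: centre of its underside; y along its length.
- jar: bystander: low capped glass jar, 42 mm across, 45 mm tall; not always there. Origin: centre of its underside.
- bottle: bystander: white bottle, 44 mm across, 120 mm tall. Origin: centre of its underside.
- bowl: bystander: small glass bowl, 90 mm across, 35 mm tall. Origin: centre of its underside.
Mind the look-alikes: they are no part of the job. Leave any pink or purple look-alike of the blank1b alone.

How it is judged (in metres and radians):
On the way, in this order (a step that is already met when the one before it is completed fails the run):
1. the pin's tip reaches the bottom of the bore of the first blank from the left (passed over if that place is empty) (((horizontal distance between pin_tip and blank1a below 0.005 m and z of pin_tip in the frame of blank1a between -0.01 and 0.004 m) or (horizontal distance between pin_tip and blank1b below 0.005 m and z of pin_tip in the frame of blank1b between -0.01 and 0.0155 m))), for 0.2 s.
2. the pin's tip reaches the bottom of the bore of the second blank from the left (passed over if that place is empty) (((horizontal distance between pin_tip and blank2b below 0.005 m and z of pin_tip in the frame of blank2b between -0.01 and 0.004 m) or (horizontal distance between pin_tip and blank2a below 0.005 m and z of pin_tip in the frame of blank2a between -0.01 and 0.0155 m))), for 0.2 s.
3. the pin's tip reaches the bottom of the bore of the third blank from the left (passed over if that place is empty) (((horizontal distance between pin_tip and blank3b below 0.005 m and z of pin_tip in the frame of blank3b between -0.01 and 0.004 m) or (horizontal distance between pin_tip and blank3a below 0.005 m and z of pin_tip in the frame of blank3a between -0.01 and 0.0155 m))), for 0.2 s.
4. the pin's tip reaches the bottom of the bore of the fourth blank from the left (passed over if that place is empty) (((horizontal distance between pin_tip and blank4a below 0.005 m and z of pin_tip in the frame of blank4a between -0.01 and 0.004 m) or (horizontal distance between pin_tip and blank4b below 0.005 m and z of pin_tip in the frame of blank4b between -0.01 and 0.0155 m))), for 0.2 s.
5. with the lid still open, every through-bored blank stands in the case below the rim, every blind one in the tray, and the pin is back in its stand (x of blank1a in the frame of case between -0.03 and 0.03 m and y of blank1a in the frame of case between -0.135 and 0.135 m and z of blank1a in the frame of case between 0 and 0.009 m and angle between each of blank1a, blank2b, blank3b, blank4a, blank1b, blank2a, blank3a, blank4b, pin's own z axis and vertical below 0.12 rad and linear speed of each of blank1a, blank2b, blank3b, blank4a, blank1b, blank2a, blank3a, blank4b below 0.02 m/s and x of blank2b in the frame of case between -0.03 and 0.03 m and y of blank2b in the frame of case between -0.135 and 0.135 m and z of blank2b in the frame of case between 0 and 0.009 m and x of blank3b in the frame of case between -0.03 and 0.03 m and y of blank3b in the frame of case between -0.135 and 0.135 m and z of blank3b in the frame of case between 0 and 0.009 m and x of blank4a in the frame of case between -0.03 and 0.03 m and y of blank4a in the frame of case between -0.135 and 0.135 m and z of blank4a in the frame of case between 0 and 0.009 m and x of blank1b in the frame of tray between -0.03 and 0.03 m and y of blank1b in the frame of tray between -0.135 and 0.135 m and z of blank1b in the frame of tray between 0 and 0.009 m and x of blank2a in the frame of tray between -0.03 and 0.03 m and y of blank2a in the frame of tray between -0.135 and 0.135 m and z of blank2a in the frame of tray between 0 and 0.009 m and x of blank3a in the frame of tray between -0.03 and 0.03 m and y of blank3a in the frame of tray between -0.135 and 0.135 m and z of blank3a in the frame of tray between 0 and 0.009 m and x of blank4b in the frame of tray between -0.03 and 0.03 m and y of blank4b in the frame of tray between -0.135 and 0.135 m and z of blank4b in the frame of tray between 0 and 0.009 m and horizontal distance between pin_tip and stand below 0.007 m and z of pin_tip in the frame of stand below 0.012 m and value of joint lid above 1 rad), for 0.2 s.
At the end, for the whole second after the job is handed in: Lid closed within 0.06 rad; every through-bored blank at rest on the case floor and every blind one on the tray floor, upright within 0.12 rad; pin upright (0.12 rad) in its stand, tip within 7 mm of the hole axis and under 12 mm above the bench (x of blank1a in the frame of case between -0.03 and 0.03 m and y of blank1a in the frame of case between -0.135 and 0.135 m and z of blank1a in the frame of case between 0 and 0.009 m and angle between each of blank1a, blank2b, blank3b, blank4a, blank1b, blank2a, blank3a, blank4b, pin's own z axis and vertical below 0.12 rad and linear speed of each of blank1a, blank2b, blank3b, blank4a, blank1b, blank2a, blank3a, blank4b below 0.02 m/s and x of blank2b in the frame of case between -0.03 and 0.03 m and y of blank2b in the frame of case between -0.135 and 0.135 m and z of blank2b in the frame of case between 0 and 0.009 m and x of blank3b in the frame of case between -0.03 and 0.03 m and y of blank3b in the frame of case between -0.135 and 0.135 m and z of blank3b in the frame of case between 0 and 0.009 m and x of blank4a in the frame of case between -0.03 and 0.03 m and y of blank4a in the frame of case between -0.135 and 0.135 m and z of blank4a in the frame of case between 0 and 0.009 m and x of blank1b in the frame of tray between -0.03 and 0.03 m and y of blank1b in the frame of tray between -0.135 and 0.135 m and z of blank1b in the frame of tray between 0 and 0.009 m and x of blank2a in the frame of tray between -0.03 and 0.03 m and y of blank2a in the frame of tray between -0.135 and 0.135 m and z of blank2a in the frame of tray between 0 and 0.009 m and x of blank3a in the frame of tray between -0.03 and 0.03 m and y of blank3a in the frame of tray between -0.135 and 0.135 m and z of blank3a in the frame of tray between 0 and 0.009 m and x of blank4b in the frame of tray between -0.03 and 0.03 m and y of blank4b in the frame of tray between -0.135 and 0.135 m and z of blank4b in the frame of tray between 0 and 0.009 m and horizontal distance between pin_tip and stand below 0.007 m and z of pin_tip in the frame of stand below 0.012 m and value of joint lid between -0.05 and 0.06 rad); the robot touches nothing.
It fails at once if the jar is moved by more than 30 mm or tipped over (distance of jar from where it was at the start of the episode above 0.03 m or angle between jar's own z axis and vertical above 0.5 rad).
It fails at once if the bottle is moved by more than 30 mm or tipped over (distance of bottle from where it was at the start of the episode above 0.03 m or angle between bottle's own z axis and vertical above 0.5 rad).
It fails at once if the bowl is moved by more than 30 mm or tipped over (distance of bowl from where it was at the start of the episode above 0.03 m or angle between bowl's own z axis and vertical above 0.5 rad).
Of blank1a, blank1b only 1 to 1 are there at a start; the rules pass over those that are not, and their reading is None.
Of blank2a, blank2b only 1 to 1 are there at a start; the rules pass over those that are not, and their reading is None.
Of blank3a, blank3b, jar only 1 to 1 are there at a start; the rules pass over those that are not, and their reading is None.
Of blank4a, blank4b only 1 to 1 are there at a start; the rules pass over those that are not, and their reading is None.
At some moment in a run one of blank1a, blank2b, blank3b, blank4a, blank1b, blank2a, blank3a, blank4b may be knocked a few centimetres aside while the robot is not near it.
It also fails if it takes over 210 s, if anything falls off the work surface, if the arm or the gripper's body presses on something with over 40 N, if the wrist force passes 120 N, or if a joint passes its speed limit or range.

## Robot

A 6-joint arm with a two-finger parallel gripper is mounted at the origin on the work surface. World frame = base frame: x ahead of the robot, y to its left, z up, the work surface at z = 0. Lengths are in mm, angles in rad, forces in N, time in s.
With the tool pointing down it reaches from about 300 to 875 mm from the base axis. Payload 6.4 kg.
Tool frame: the origin (TCP) lies at the very end of the fingers, on their centre line; the grasp point (between the pads) lies grip_point_offset behind it (grip_point_offset is the distance from the TCP to the grasp point, in mm); z points along the fingers, y is the line along which they close (so a half turn about z gives the same grasp; the last joint's range is limited). The gripper opens to 88 mm and grips with 3 to 60 N. Pads are 18 mm wide; open, the fingers measure 123 mm over their backs; the gripper's body (75 mm by 187 mm) begins 45 mm behind the grasp point.
Start: joints at [-0.206, 0.181, 1.607, -0, 1.354, -0.206], TCP at [575.014, 0.015, 238.714] pointing down, gripper open.
Joint ranges: [-2.99, 2.99], [-0.89, 2.07], [0.3, 2.58], [-1.14, 4.28], [0, 2.63], [-3.12, 3.12]. Speed limits (rad/s): [2.57, 2.57, 3.01, 3.14, 3.14, 3.14].

## Interface

Orientations are given as a 3x3 rotation matrix whose columns are the frame's x, y, z axes.
In Python, from cell import * gives the robot as it stands.
- The arm moves only by the shell command python3 -m crank 'ROWS' [FORCE]. ROWS is JSON, a list of rows, each an object with "hand": the closure in counts, from 0 (fully open) to 255 (shut); "travel": the shift along the tool's x, y, z in m, a list of three; "yaw": the turn about the tool's z in rad. In form: [{"hand": hand, "travel": [dx, dy, dz], "yaw": yaw}, ...]. A call has 1 to 12 rows; each row is the pose to reach, as a shift and turn from the pose commanded when the call began, along the tool's axes at that moment; what a row does not reach only later rows make up. A row lasts 1/12 s, in which the tool goes at most 41.7 mm and 7.16 degrees, less where a joint would pass 70% of its speed; a pose out of reach is approached as far as the arm can. A call with a gripper value outside its range is refused whole. The fingers move at their own pace and stop on an object; FORCE is the grip in N (left out, the last holds). Time passes only in rows, so rows that repeat a pose let the fingers close. It gives the time, the measured TCP pose, the force, the opening and the grip force at its end, in the units of the state.
- get_obs(): the state, without advancing time (a new reading comes with each control period).
- read_camera(name): name is "scene" or "side" or "wrist"; returns a dict with "frame" (400x640x3 uint8, red, green, blue), "K" (3x3 intrinsics, pixels), "k1" (the pictures are not rectified: a ray, as slopes to the right and down, at radius r is drawn at 1 + k1 r^2 times it, then the intrinsics apply), "R" (3x3) and "t" (3): a world point X has camera coordinates R X + t; the wrist camera has in their place "T_tool_cam" (4x4, takes a point from camera to tool coordinates, whose origin is the TCP and whose axes are the flange's). Camera axes: x right, y down, z forward; pixel columns grow to the right and rows downward; lengths in mm; the calibration is good to about 2 mm. A picture is of the moment at which its call begins: read the wrist's pose just before it. There is no depth.
- sign_off(): hands the job in; it is judged then, once.
The state is a dict: "time_s": time; "joint_positions": joint angles; "dq": joint speeds; "joint_efforts": joint torques, N m; "tcp_pos": TCP position; "tcp_rot": TCP orientation; "ft_force": force on the tool from outside, world axes, zero at the start; "moment": the same for the moment, N m; "width": finger opening in mm; "grip_force": force on a finger pad.
Only numpy, scipy, OpenCV 4.12 (cv2) and the standard library are available. Lean on these libraries where they do the work, as an engineer would, in place of code of your own. Each camera call takes 0.05 s, during which the arm holds its last target. There are 200 camera calls.

## Working session

There is one attempt and no reset: what is moved stays moved. The work goes in short steps, Python scripts to look and compute and a shell command to move; the robot and the scene stay as the last step left them, time stands still between calls to the robot, and variables do not carry over. Pictures are saved under pics/ and viewed, at most 14 in all, crops included, and the job is handed in when it is done.

```bash
ls; mkdir -p pics
cat > h.py <<'E'
from cell import *
import numpy as np, cv2
def shot(n):
    o=get_obs(); c=read_camera(n); c['o']=o
    if 'T_tool_cam' in c:
        T=np.array(c['T_tool_cam']); Rt=np.array(o['tcp_rot']); 
        A=Rt@T[:3,:3]; p=Rt@T[:3,3]+np.array(o['tcp_pos'])
        c['A']=A; c['p']=p
    else:
        R=np.array(c['R']); c['A']=R.T; c['p']=-R.T@np.array(c['t'])
    return c
def ray(c,u,v):
    K=np.array(c['K']); k=float(np.ravel(c['k1'])[0])
    x,y=cv2.undistortPoints(np.array([[[u,v]]],float),K,np.array([k,0,0,0.]))[0,0]
    return c['A']@np.array([x,y,1.])
def onz(c,u,v,z):
    d=ray(c,u,v); return c['p']+d*(z-c['p'][2])/d[2]
def proj(c,X):
    q=c['A'].T@(np.array(X,float)-c['p']); x,y=q[:2]/q[2]; k=float(np.ravel(c['k1'])[0])
    s=1+k*(x*x+y*y); K=np.array(c['K']); return K[0,0]*x*s+K[0,2],K[1,1]*y*s+K[1,2]
def save(c,f): cv2.imwrite(f,c['frame'][:,:,::-1])
def st():
    o=get_obs()
    for k in ['time_s','tcp_pos','tcp_rot','ft_force','width','grip_force']: print(k,np.round(o[k],3).tolist())
E
python3 - <<'E'
from h import *
st(); import cell; print(get_obs().keys()); print([ (k,getattr(cell,k)) for k in dir(cell) if 'grip' in k])
a=shot('scene');b=shot('side');w=shot('wrist')
for c in (a,b,w): print(c['p'],c['A'][:,2],c['k1'],c['K'][0])
save(a,'pics/a.png');save(b,'pics/b.png');save(w,'pics/w.png')
E
```

```text
pics
time_s 0.0
tcp_pos [574.461, 0.144, 237.82]
tcp_rot [[-0.0, 1.0, -0.002], [1.0, 0.0, 0.0], [0.0, -0.002, -1.0]]
ft_force [-0.06, -0.299, -0.431]
width 88.373
grip_force 0.0
dict_keys(['time_s', 'joint_positions', 'dq', 'joint_efforts', 'tcp_pos', 'tcp_rot', 'ft_force', 'moment', 'grip_force', 'width'])
[('grip_point_offset', 18.700000000000003)]
[ 998.5217503  -940.99999568 1093.21505135] [-0.33735232  0.62715996 -0.70204258] -0.009954844399901332 [493.76650789   0.         324.04752714]
[ 255.13226261 1094.79597939  703.94666546] [ 0.19299166 -0.85560981 -0.4802979 ] -0.038269894710024795 [437.13980147   0.         317.31763825]
[575.04613595  81.37718705 383.24510284] [-0.00169084 -0.30589069 -0.95206514] -0.04364803446386108 [311.55583774   0.         323.7224341 ]
```

View pics/a.png

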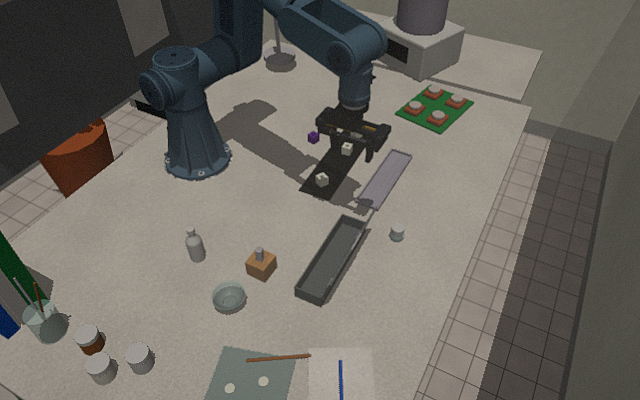

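View pics/b.png

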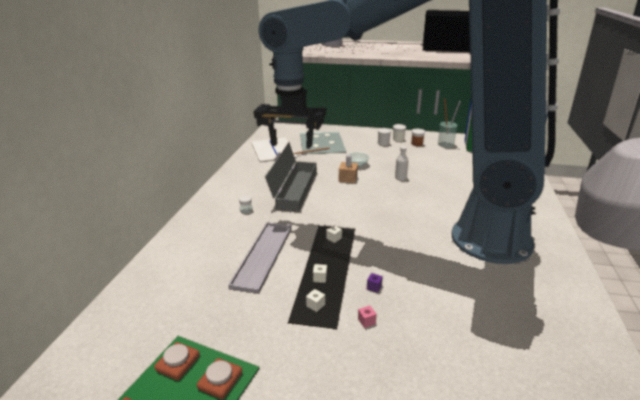

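Scene view: row of white blanks on the dark mat at (322,179), (347,148) plus one hidden by the gripper. The tray is at (385,178), the case at (332,260) with its lid up, the stand and pin at (261,262), the bottle at (195,245), the bowl at (229,297) and the jar at (397,233). Side view: blanks at (316,300), (320,272), (334,234), with purple and pink cubes beside the mat.

```bash
python3 - <<'E'
from h import *
b=shot('side');a=shot('scene')
for n,u,v,z in [('bl1',316,300,20),('bl2',320,272,20),('bl4',334,234,20),('purple',375,282,15),('pink',368,316,15),('pin',349,160,75),('standtop',348,169,52),('case',297,186,20),('tray',262,256,5),('jar',245,204,20),('bot',402,165,60),('bowl',357,159,30),('mat far',338,227,3),('mat near',315,323,3)]: print('side',n,np.round(onz(b,u,v,z)))
for n,u,v,z in [('blA',322,179,20),('blB',347,148,20),('pin',259,253,80),('standbot',261,270,20),('caseFL',322,302,10),('caseNL',298,293,30),('jar',397,233,20),('bowl',229,297,20),('bottle',195,245,60),('tray nr',372,210,8),('tray far',398,151,8)]: print('scene',n,np.round(onz(a,u,v,z)))
E
python3 - <<'E'
import cv2
a=cv2.imread('pics/b.png')[190:350,220:400]; a=cv2.resize(a,None,fx=3,fy=3,interpolation=cv2.INTER_CUBIC); w=cv2.imread('pics/w.png')
cv2.imwrite('pics/bc.png',a)
E
```

```text
side bl1 [426. 365.  20.]
side bl2 [438. 265.  20.]
side bl4 [434.  95.  20.]
side purple [302. 270.  15.]
side pink [305. 386.  15.]
side pin [ 452. -288.   75.]
side standtop [ 451. -263.   52.]
side case [ 609. -165.   20.]
side tray [607. 213.   5.]
side jar [739. -15.  20.]
side bot [ 270. -314.   60.]
side bowl [ 438. -401.   30.]
side mat far [434.  32.   3.]
side mat near [417. 418.   3.]
scene blA [441.  83.  20.]
scene blB [442. 261.  20.]
scene pin [ 461. -303.   80.]
scene standbot [ 466. -312.   20.]
scene caseFL [ 656. -318.   10.]
scene caseNL [ 595. -335.   30.]
scene jar [740. -19.  20.]
scene bowl [ 441. -422.   20.]
scene bottle [ 281. -349.   60.]
scene tray nr [635.  43.   8.]
scene tray far [599. 342.   8.]
```

View pics/w.png

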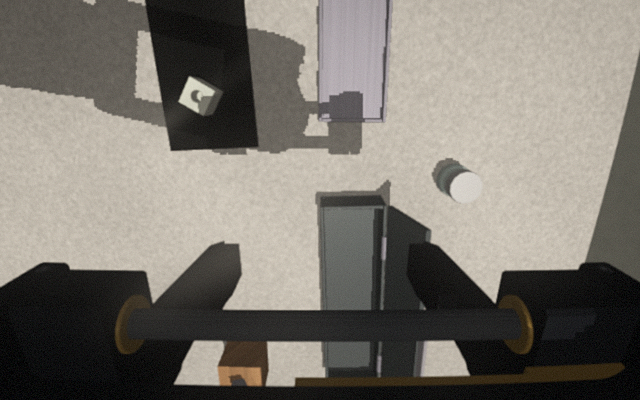

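```bash
python3 -m crank '[{"hand":0,"travel":[-0.04,-0.014,0],"yaw":0},{"hand":0,"travel":[-0.08,-0.028,0],"yaw":0},{"hand":0,"travel":[-0.12,-0.042,0],"yaw":0},{"hand":0,"travel":[-0.16,-0.056,0],"yaw":0},{"hand":0,"travel":[-0.2,-0.07,0],"yaw":0},{"hand":0,"travel":[-0.24,-0.084,0],"yaw":0},{"hand":0,"travel":[-0.28,-0.098,0],"yaw":0},{"hand":0,"travel":[-0.32,-0.112,0],"yaw":0},{"hand":0,"travel":[-0.34,-0.12,0],"yaw":0},{"hand":0,"travel":[-0.34,-0.12,0],"yaw":0},{"hand":0,"travel":[-0.34,-0.12,0],"yaw":0}]'
python3 - <<'E'
from h import *
w=shot('wrist');save(w,'pics/w2.png');st();np.save('w2.npy',dict(A=w['A'],p=w['p']),allow_pickle=True)
E
```

```text
time_s: 1.17
tcp_pos: [454.2, -341.1, 238.4]
tcp_rot: [[0.003, 1.0, -0.0], [1.0, -0.003, 0.001], [0.001, -0.0, -1.0]]
ft_force: [0.1, 0.6, -0.4]
width: 88.5
grip_force: 0.0
time_s 1.217
tcp_pos [454.798, -339.86, 238.398]
tcp_rot [[0.001, 1.0, -0.0], [1.0, -0.001, 0.001], [0.001, -0.0, -1.0]]
ft_force [0.069, -0.28, 0.171]
width 88.323
grip_force 0.0
```

View pics/w2.png

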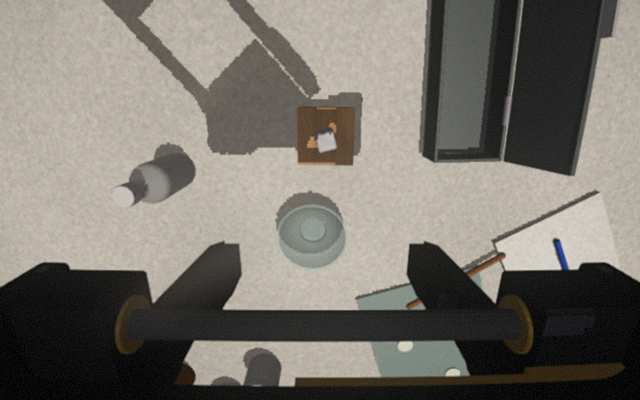

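Wrist view: stand with its top spanning about (297–354, 107–160), pin grip at (325,140) turned slightly, bowl at (312,235), bottle cap at (123,196), and case near-robot corners at (425,158) and (503,160) with the lid upright on the right.

Run:
```python
from h import *
w=shot('wrist');f=w['frame'];hsv=cv2.cvtColor(f,cv2.COLOR_RGB2HSV)
print(f[140,325],f[150,300],f[115,310])
roi=np.zeros(f.shape[:2],np.uint8);roi[105:160,298:352]=1
m=((hsv[:,:,1]<45)&(f.min(2)>120)&(roi>0)).astype(np.uint8)
c=max(cv2.findContours(m,0,2)[0],key=cv2.contourArea);r=cv2.minAreaRect(c);print('pin',r)
P=[onz(w,*p,92) for p in cv2.boxPoints(r)];print(np.round(P,1),np.mean(P,0));d=P[1]-P[0];print(np.linalg.norm(d),np.linalg.norm(P[2]-P[1]),np.degrees(np.arctan2(d[1],d[0])))
roi=np.zeros(f.shape[:2],np.uint8);roi[95:172,285:365]=1
m=((hsv[:,:,1]>90)&(roi>0)).astype(np.uint8);c=np.vstack([x for x in cv2.findContours(m,0,2)[0] if cv2.contourArea(x)>8]);r=cv2.minAreaRect(c);print('stand',r, cv2.boundingRect(c))
P=[onz(w,*p,52) for p in cv2.boxPoints(r)];print(np.round(P,1),np.mean(P,0))
for u,v in [(425,158),(503,160),(429,0),(522,0)]: print(np.round(onz(w,u,v,42)))
cv2.imwrite('pics/st.png',cv2.resize(f[90:180,270:380,::-1],None,fx=5,fy=5,interpolation=cv2.INTER_CUBIC))
```

```text
[187 182 179] [92 71 49] [94 70 50]
pin ((325.0882873535156, 142.85293579101562), (18.19017219543457, 18.19017219543457), 75.96376037597656)
[[ 446.1 -290.2   92. ]
 [ 462.4 -286.2   92. ]
 [ 466.6 -302.5   92. ]
 [ 450.1 -306.6   92. ]] [ 456.29563479 -296.36290207   92.        ]
16.772479683700105 16.804664622477215 13.794543215032464
stand ((325.5, 136.5), (57.0, 57.0), 90.0) (297, 108, 58, 58)
[[ 427.6 -265.8   52. ]
 [ 486.1 -265.9   52. ]
 [ 487.7 -325.2   52. ]
 [ 426.1 -325.2   52. ]] [ 456.87589757 -295.53133905   52.        ]
[ 567. -319.   42.]
[ 656. -321.   42.]
[ 558. -164.   42.]
[ 651. -161.   42.]
```

View pics/st.png

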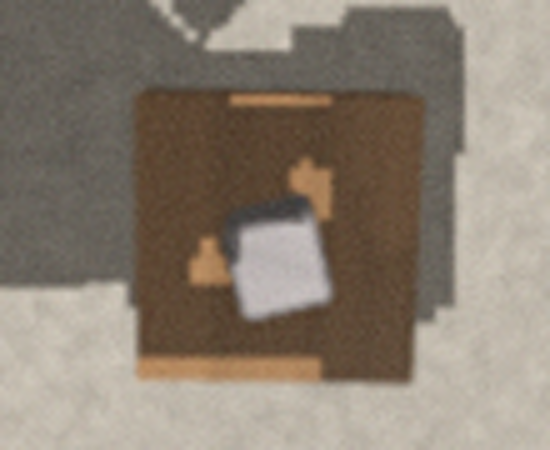

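```bash
python3 -m crank '[{"hand":0,"travel":[0.02,0.001,0.03],"yaw":-0.12},{"hand":0,"travel":[0.044,0.0015,0.06],"yaw":-0.24},{"hand":0,"travel":[0.044,0.0015,0.1],"yaw":-0.24},{"hand":0,"travel":[0.044,0.0015,0.135],"yaw":-0.24},{"hand":0,"travel":[0.044,0.0015,0.16],"yaw":-0.24},{"hand":0,"travel":[0.044,0.0015,0.177],"yaw":-0.24},{"hand":0,"travel":[0.044,0.0015,0.177],"yaw":-0.24},{"hand":255,"travel":[0.044,0.0015,0.177],"yaw":-0.24},{"hand":255,"travel":[0.044,0.0015,0.177],"yaw":-0.24},{"hand":255,"travel":[0.044,0.0015,0.177],"yaw":-0.24},{"hand":255,"travel":[0.044,0.0015,0.177],"yaw":-0.24},{"hand":255,"travel":[0.044,0.0015,0.177],"yaw":-0.24}]' 30
python3 -m crank '[{"hand":255,"travel":[0,0,0],"yaw":0},{"hand":255,"travel":[0,0,0],"yaw":0},{"hand":255,"travel":[0,0,0],"yaw":0}]' 30
```

```text
time_s: 2.27
tcp_pos: [457.2, -296.6, 63.0]
tcp_rot: [[-0.238, 0.971, 0.002], [0.971, 0.238, -0.002], [-0.002, 0.001, -1.0]]
ft_force: [-0.3, 0.2, 0.6]
width: 57.0
grip_force: 0.0
time_s: 2.52
tcp_pos: [456.5, -296.1, 61.9]
tcp_rot: [[-0.238, 0.971, 0.0], [0.971, 0.238, -0.0], [-0.0, 0.0, -1.0]]
ft_force: [-0.1, 0.6, 0.9]
width: 37.2
grip_force: 0.0
```

```bash
python3 -m crank '[{"hand":255,"travel":[0,0,0],"yaw":0},{"hand":255,"travel":[0,0,0],"yaw":0},{"hand":255,"travel":[0,0,0],"yaw":0},{"hand":255,"travel":[0,0,0],"yaw":0},{"hand":255,"travel":[0,0,-0.015],"yaw":0},{"hand":255,"travel":[0,0,-0.04],"yaw":0},{"hand":255,"travel":[0,0,-0.07],"yaw":0},{"hand":255,"travel":[0,0,-0.1],"yaw":0.12},{"hand":255,"travel":[0,0,-0.13],"yaw":0.24},{"hand":255,"travel":[0,0,-0.13],"yaw":0.24},{"hand":255,"travel":[0,0,-0.13],"yaw":0.24}]' 30
```

```text
time_s: 3.43
tcp_pos: [457.4, -296.9, 193.6]
tcp_rot: [[-0.001, 1.0, 0.003], [1.0, 0.001, -0.003], [-0.003, 0.003, -1.0]]
ft_force: [0.3, -0.3, -0.9]
width: 17.5
grip_force: 30.0
```

```bash
python3 -m crank '[{"hand":255,"travel":[0.04,-0.002,0],"yaw":0},{"hand":255,"travel":[0.08,-0.004,0],"yaw":0},{"hand":255,"travel":[0.12,-0.006,0],"yaw":0},{"hand":255,"travel":[0.16,-0.008,0],"yaw":0},{"hand":255,"travel":[0.2,-0.01,0],"yaw":0},{"hand":255,"travel":[0.24,-0.012,0],"yaw":0},{"hand":255,"travel":[0.28,-0.014,0],"yaw":0},{"hand":255,"travel":[0.32,-0.015,0],"yaw":0},{"hand":255,"travel":[0.36,-0.016,0],"yaw":0},{"hand":255,"travel":[0.4,-0.018,0],"yaw":0},{"hand":255,"travel":[0.44,-0.02,0],"yaw":0},{"hand":255,"travel":[0.48,-0.021,0],"yaw":0}]'
python3 -m crank '[{"hand":255,"travel":[0.035,0,0],"yaw":0},{"hand":255,"travel":[0.07,0,0],"yaw":0},{"hand":255,"travel":[0.1,0,0],"yaw":0},{"hand":255,"travel":[0.106,0,0],"yaw":0},{"hand":255,"travel":[0.106,0,0],"yaw":0},{"hand":255,"travel":[0.106,0,0],"yaw":0}]'
python3 - <<'E'
from h import *
w=shot('wrist');save(w,'pics/w3.png');st()
E
```

```text
time_s: 4.43
tcp_pos: [433.7, 185.8, 189.9]
tcp_rot: [[-0.002, 1.0, -0.003], [1.0, 0.002, -0.0], [-0.0, -0.003, -1.0]]
ft_force: [0.8, 0.1, -0.1]
width: 17.9
grip_force: 30.0
time_s: 4.93
tcp_pos: [434.6, 289.3, 190.1]
tcp_rot: [[-0.002, 1.0, -0.003], [1.0, 0.002, -0.002], [-0.002, -0.003, -1.0]]
ft_force: [0.4, -0.2, -0.6]
width: 17.8
grip_force: 30.0
time_s 4.983
tcp_pos [434.922, 288.824, 190.521]
tcp_rot [[-0.0, 1.0, -0.002], [1.0, 0.0, -0.001], [-0.001, -0.002, -1.0]]
ft_force [0.594, -0.155, -0.901]
width 17.672
grip_force 30.0
```

View pics/w3.png

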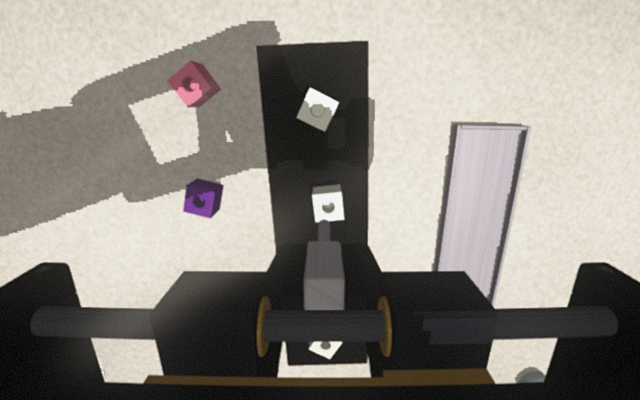

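Wrist view: blank 1 at (318,109), turned and half in shadow. Blank 2 is at (328,204), blank 4 at (325,345). The pin hangs straight in the fingers with its tip near (324,222); the tray is on the right.

```bash
cat >> h.py <<'E'
def blank(w,u,v,r=30,zt=33,lo=85):
    """segment white top near pixel; minAreaRect -> centre on plane zt, size, tool-frame offset (mm), yaw"""
    f=w['frame']; roi=np.zeros(f.shape[:2],np.uint8); roi[max(0,v-r):v+r,u-r:u+r]=1
    m=((f.min(2)>lo)&(roi>0)).astype(np.uint8); m=cv2.morphologyEx(m,cv2.MORPH_CLOSE,np.ones((5,5),np.uint8))
    c=max(cv2.findContours(m,0,2)[0],key=cv2.contourArea); rr=cv2.minAreaRect(c)
    P=np.array([onz(w,*p,zt) for p in cv2.boxPoints(rr)]); d=P[1]-P[0]
    print('px',np.round(rr[0],1),'size',np.linalg.norm(d).round(1),np.linalg.norm(P[2]-P[1]).round(1),'ctr',P.mean(0).round(1),'yaw',np.round((np.arctan2(d[1],d[0])+np.pi/4)%(np.pi/2)-np.pi/4,3))
    return P.mean(0)
def bore(w,u,v,r=9,zt=33):
    g=cv2.cvtColor(w['frame'],cv2.COLOR_RGB2GRAY)[v-r:v+r+1,u-r:u+r+1]
    print(g)
E
python3 - <<'E'
from h import *
w=shot('wrist')
blank(w,318,109);blank(w,328,203,28)
for p in [(317,110),(328,208)]: print('bore px ->',onz(w,*p,33).round(1))
print('tip px pred',proj(w,w['o']['tcp_pos']+np.array([0,0,-55])), 'tip at (324,222) ->',onz(w,324,222,135))
cv2.imwrite('pics/b1.png',cv2.resize(w['frame'][70:250,270:380,::-1],None,fx=5,fy=3.3,interpolation=cv2.INTER_CUBIC))
E
```

```text
px [316.3 108.4] size 30.5 31.1 ctr [427.8 362.5  33. ] yaw -0.496
px [327.2 203.2] size 31.3 38.7 ctr [438.4 268.8  33. ] yaw 0.122
bore px -> [428.5 361.2  33. ]
bore px -> [439.2 264.   33. ]
tip px pred (np.float64(323.53693634621686), np.float64(223.2409196507161)) tip at (324,222) -> [435.24077095 289.5380313  135.        ]
```

View pics/b1.png

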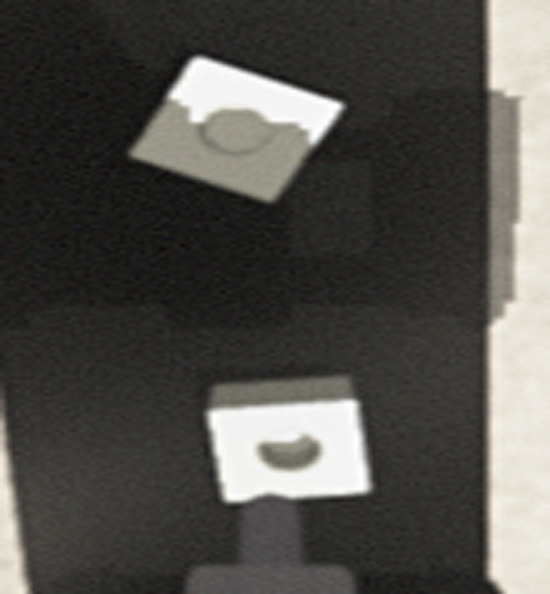

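```bash
python3 -m crank '[{"hand":255,"travel":[0.035,-0.003,0],"yaw":0},{"hand":255,"travel":[0.0725,-0.0065,0.01],"yaw":0},{"hand":255,"travel":[0.0725,-0.0065,0.04],"yaw":0},{"hand":255,"travel":[0.0725,-0.0065,0.07],"yaw":0},{"hand":255,"travel":[0.0725,-0.0065,0.09],"yaw":0},{"hand":255,"travel":[0.0725,-0.0065,0.092],"yaw":0},{"hand":255,"travel":[0.0725,-0.0065,0.092],"yaw":0},{"hand":255,"travel":[0.0725,-0.0065,0.092],"yaw":0}]'
python3 - <<'E'
from h import *
w=shot('wrist');st()
cv2.imwrite('pics/b2.png',cv2.resize(w['frame'][150:300,260:390,::-1],None,fx=4,fy=4,interpolation=cv2.INTER_CUBIC))
t=np.array(w['o']['tcp_pos']);print(proj(w,t-[0,0,55]),proj(w,[428.3,361.7,33]))
E
```

```text
time_s: 5.7
tcp_pos: [430.2, 362.0, 101.0]
tcp_rot: [[0.001, 1.0, 0.001], [1.0, -0.001, 0.001], [0.001, 0.001, -1.0]]
ft_force: [0.3, -0.6, -0.7]
width: 17.5
grip_force: 30.0
time_s 5.75
tcp_pos [430.549, 362.412, 101.578]
tcp_rot [[0.001, 1.0, 0.003], [1.0, -0.001, 0.001], [0.001, 0.003, -1.0]]
ft_force [0.363, -0.257, -0.557]
width 17.566
grip_force 30.0
(np.float64(323.2747635287605), np.float64(223.39269087654404)) (np.float64(320.73162120317926), np.float64(217.13238788378902))
```

View pics/b2.png

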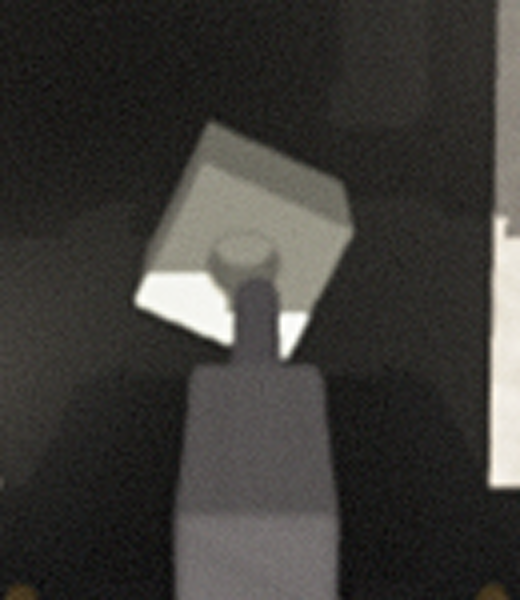

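Run:
```python
from h import *
w=shot('wrist')
print('bore',onz(w,320.9,214.3,33),'tip',onz(w,324.4,223.2,46.5), w['o']['tcp_pos'])
cv2.imwrite('pics/b3.png',cv2.resize(w['frame'][150:300,260:390,::-1],None,fx=4,fy=4,interpolation=cv2.INTER_CUBIC))
blank(w,320,214,33)
```

```text
bore [428.89196918 364.12020921  33.        ] tip [431.39533542 362.55960962  46.5       ] [430.54907102 362.41214041 101.57768954]
px [320.4 215.3] size 42.2 32.6 ctr [428.5 362.7  33. ] yaw -0.433
```

```bash
python3 -m crank '[{"hand":255,"travel":[0.0006,-0.0023,0],"yaw":0},{"hand":255,"travel":[0.0006,-0.0023,0.008],"yaw":0},{"hand":255,"travel":[0.0006,-0.0023,0.016],"yaw":0},{"hand":255,"travel":[0.0006,-0.0023,0.022],"yaw":0},{"hand":255,"travel":[0.0006,-0.0023,0.027],"yaw":0},{"hand":255,"travel":[0.0006,-0.0023,0.027],"yaw":0}]'
python3 -m crank '[{"hand":255,"travel":[0,0,0.003],"yaw":0},{"hand":255,"travel":[0,0,0.005],"yaw":0},{"hand":255,"travel":[0,0,0.0065],"yaw":0},{"hand":255,"travel":[0,0,0.0065],"yaw":0},{"hand":255,"travel":[0,0,0.0065],"yaw":0},{"hand":255,"travel":[0,0,0.0065],"yaw":0}]'
```

```text
time_s: 6.3
tcp_pos: [425.6, 362.5, 70.9]
tcp_rot: [[-0.0, 1.0, -0.003], [1.0, 0.0, -0.001], [-0.001, -0.003, -1.0]]
ft_force: [-0.6, 0.2, -0.5]
width: 17.8
grip_force: 30.0
time_s: 6.8
tcp_pos: [427.7, 364.1, 69.2]
tcp_rot: [[-0.0, 1.0, 0.002], [1.0, 0.0, 0.001], [0.001, 0.002, -1.0]]
ft_force: [-6.2, -2.5, 19.5]
width: 17.8
grip_force: 30.0
```

Blank 1 stopped the tip at about 15 mm height, so it is blind. Next, blank 2.

```bash
python3 -m crank '[{"hand":255,"travel":[0,0,-0.01],"yaw":0},{"hand":255,"travel":[0,0,-0.04],"yaw":0},{"hand":255,"travel":[0,0,-0.07],"yaw":0},{"hand":255,"travel":[-0.035,0.003,-0.1],"yaw":0},{"hand":255,"travel":[-0.07,0.006,-0.12],"yaw":0},{"hand":255,"travel":[-0.105,0.01,-0.12],"yaw":0},{"hand":255,"travel":[-0.14,0.012,-0.12],"yaw":0},{"hand":255,"travel":[-0.168,0.012,-0.12],"yaw":0},{"hand":255,"travel":[-0.168,0.012,-0.12],"yaw":0},{"hand":255,"travel":[-0.168,0.012,-0.12],"yaw":0},{"hand":255,"travel":[-0.168,0.012,-0.12],"yaw":0}]'
python3 - <<'E'
from h import *
w=shot('wrist');save(w,'pics/w4.png');st()
blank(w,323,109)
t=np.array(w['o']['tcp_pos']);print(proj(w,t-[0,0,55]))
E
```

```text
time_s: 7.72
tcp_pos: [439.0, 195.4, 186.5]
tcp_rot: [[0.001, 1.0, 0.001], [1.0, -0.001, 0.001], [0.001, 0.001, -1.0]]
ft_force: [0.5, -0.9, -0.3]
width: 18.1
grip_force: 30.0
time_s 7.767
tcp_pos [438.843, 195.807, 186.367]
tcp_rot [[-0.0, 1.0, 0.0], [1.0, 0.0, 0.0], [0.0, 0.0, -1.0]]
ft_force [-0.586, 0.002, -0.959]
width 17.426
grip_force 30.0
px [323.2 112.9] size 31.2 31.6 ctr [438.9 265.4  33. ] yaw 0.114
(np.float64(323.33010271446636), np.float64(223.38473355197974))
```

View pics/w4.png

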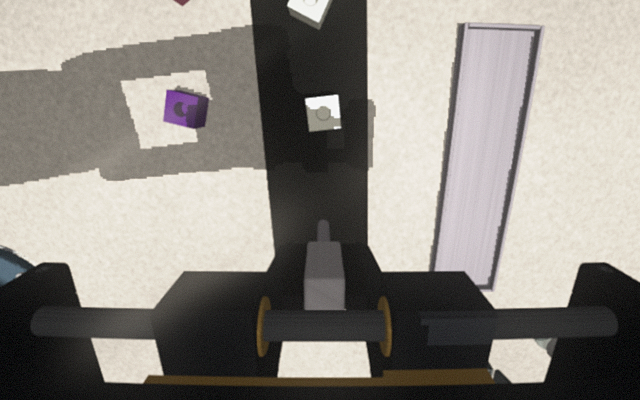

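Wrist view: blank 2 at (323,113), hanging pin tip at (323,223), tray at right (440–540, 25–290), purple look-alike at (186,108).

```bash
python3 -m crank '[{"hand":255,"travel":[0.035,-0.0007,0],"yaw":0},{"hand":255,"travel":[0.07,-0.0007,0.01],"yaw":0},{"hand":255,"travel":[0.07,-0.0007,0.04],"yaw":0},{"hand":255,"travel":[0.07,-0.0007,0.07],"yaw":0},{"hand":255,"travel":[0.07,-0.0007,0.09],"yaw":0},{"hand":255,"travel":[0.07,-0.0007,0.09],"yaw":0},{"hand":255,"travel":[0.07,-0.0007,0.09],"yaw":0},{"hand":255,"travel":[0.07,-0.0007,0.095],"yaw":0},{"hand":255,"travel":[0.07,-0.0007,0.1015],"yaw":0},{"hand":255,"travel":[0.07,-0.0007,0.1015],"yaw":0}]'
python3 - <<'E'
from h import *
w=shot('wrist');st()
cv2.imwrite('pics/b5.png',cv2.resize(w['frame'][150:300,260:390,::-1],None,fx=4,fy=4,interpolation=cv2.INTER_CUBIC))
E
```

```text
time_s: 8.6
tcp_pos: [438.3, 265.3, 84.9]
tcp_rot: [[-0.0, 1.0, 0.001], [1.0, 0.0, 0.0], [0.0, 0.001, -1.0]]
ft_force: [-0.1, 0.0, -0.0]
width: 17.8
grip_force: 30.0
time_s 8.65
tcp_pos [438.251, 265.181, 85.076]
tcp_rot [[0.0, 1.0, 0.001], [1.0, -0.0, 0.0], [0.0, 0.001, -1.0]]
ft_force [0.743, 1.113, -0.716]
width 17.561
grip_force 30.0
```

```bash
python3 -m crank '[{"hand":255,"travel":[0,0,0.006],"yaw":0},{"hand":255,"travel":[0,0,0.012],"yaw":0},{"hand":255,"travel":[0,0,0.0155],"yaw":0},{"hand":255,"travel":[0,0,0.0175],"yaw":0},{"hand":255,"travel":[0,0,0.0175],"yaw":0},{"hand":255,"travel":[0,0,0.0175],"yaw":0}]'
```

```text
time_s: 9.15
tcp_pos: [438.7, 265.5, 69.1]
tcp_rot: [[0.0, 1.0, 0.001], [1.0, -0.0, 0.001], [0.001, 0.001, -1.0]]
ft_force: [-5.5, -1.1, 18.4]
width: 17.8
grip_force: 30.0
```

Blank 2 is blind too. Next is blank 4, since the third place is empty and the jar is present.

```bash
python3 -m crank '[{"hand":255,"travel":[0,0,-0.01],"yaw":0},{"hand":255,"travel":[0,0,-0.04],"yaw":0},{"hand":255,"travel":[0,0,-0.07],"yaw":0},{"hand":255,"travel":[-0.035,0,-0.1],"yaw":0},{"hand":255,"travel":[-0.07,0,-0.12],"yaw":0},{"hand":255,"travel":[-0.11,0,-0.12],"yaw":0},{"hand":255,"travel":[-0.15,0,-0.12],"yaw":0},{"hand":255,"travel":[-0.19,0,-0.12],"yaw":0},{"hand":255,"travel":[-0.23,0,-0.12],"yaw":0},{"hand":255,"travel":[-0.252,0,-0.12],"yaw":0},{"hand":255,"travel":[-0.252,0,-0.12],"yaw":0},{"hand":255,"travel":[-0.252,0,-0.12],"yaw":0}]'
python3 - <<'E'
from h import *
w=shot('wrist');st();save(w,'pics/w5.png')
u,v=proj(w,[438,87,33]);print(u,v)
blank(w,int(u),int(v),40)
E
```

```text
time_s: 10.15
tcp_pos: [438.0, 12.2, 187.2]
tcp_rot: [[0.003, 1.0, 0.0], [1.0, -0.003, 0.0], [0.0, 0.0, -1.0]]
ft_force: [-0.2, -0.0, -0.8]
width: 17.4
grip_force: 30.0
time_s 10.2
tcp_pos [437.905, 13.134, 187.128]
tcp_rot [[0.002, 1.0, -0.0], [1.0, -0.002, 0.001], [0.001, -0.0, -1.0]]
ft_force [0.147, -0.882, -0.555]
width 17.97
grip_force 30.0
323.2397442638254 107.68170851556783
px [321.4 107.1] size 30.6 31.2 ctr [436.3  87.3  33. ] yaw -0.574
```

View pics/w5.png

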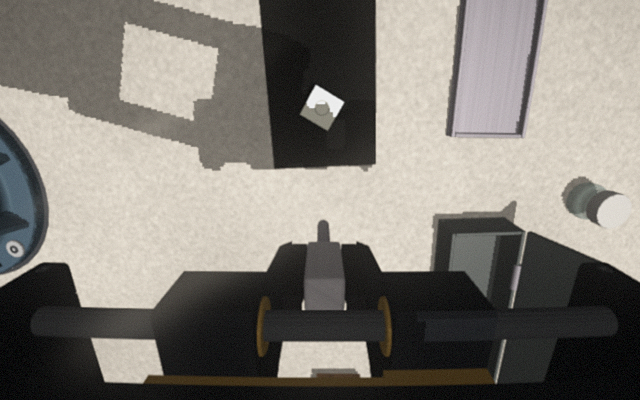

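Wrist view: blank 4 at (322,107), turned about 33°. The tray's -y end edge is at (450–527,135), the case's +y end at (435–522, 215–235), jar at (600,208).

```bash
python3 -m crank '[{"hand":255,"travel":[0.035,-0.0022,0],"yaw":0},{"hand":255,"travel":[0.0744,-0.0022,0.01],"yaw":0},{"hand":255,"travel":[0.0744,-0.0022,0.04],"yaw":0},{"hand":255,"travel":[0.0744,-0.0022,0.07],"yaw":0},{"hand":255,"travel":[0.0744,-0.0022,0.09],"yaw":0},{"hand":255,"travel":[0.0744,-0.0022,0.09],"yaw":0},{"hand":255,"travel":[0.0744,-0.0022,0.09],"yaw":0},{"hand":255,"travel":[0.0744,-0.0022,0.095],"yaw":0},{"hand":255,"travel":[0.0744,-0.0022,0.1025],"yaw":0},{"hand":255,"travel":[0.0744,-0.0022,0.1025],"yaw":0}]'
python3 -m crank '[{"hand":255,"travel":[0,0,0.006],"yaw":0},{"hand":255,"travel":[0,0,0.012],"yaw":0},{"hand":255,"travel":[0,0,0.0155],"yaw":0},{"hand":255,"travel":[0,0,0.0175],"yaw":0},{"hand":255,"travel":[0,0,0.0175],"yaw":0},{"hand":255,"travel":[0,0,0.0175],"yaw":0}]'
```

```text
time_s: 11.03
tcp_pos: [436.0, 87.6, 84.6]
tcp_rot: [[0.0, 1.0, 0.001], [1.0, -0.0, -0.0], [-0.0, 0.001, -1.0]]
ft_force: [-0.1, 0.2, -1.3]
width: 18.0
grip_force: 30.0
time_s: 11.53
tcp_pos: [436.8, 87.4, 69.0]
tcp_rot: [[0.0, 1.0, 0.001], [1.0, -0.0, -0.0], [-0.0, 0.001, -1.0]]
ft_force: [-6.4, -0.3, 21.1]
width: 17.8
grip_force: 30.0
```

All three stop at the blind depth, and the bores look light inside rather than showing the dark mat, so all three go in the tray. First the pin goes back to its stand.

```bash
python3 -m crank '[{"hand":255,"travel":[0,0,-0.01],"yaw":0},{"hand":255,"travel":[0,0,-0.04],"yaw":0},{"hand":255,"travel":[0,0,-0.08],"yaw":0},{"hand":255,"travel":[-0.03,0.002,-0.11],"yaw":0},{"hand":255,"travel":[-0.07,0.005,-0.12],"yaw":0},{"hand":255,"travel":[-0.11,0.008,-0.12],"yaw":0},{"hand":255,"travel":[-0.15,0.01,-0.12],"yaw":0},{"hand":255,"travel":[-0.19,0.012,-0.12],"yaw":0},{"hand":255,"travel":[-0.23,0.014,-0.12],"yaw":0},{"hand":255,"travel":[-0.27,0.016,-0.12],"yaw":0},{"hand":255,"travel":[-0.31,0.018,-0.12],"yaw":0},{"hand":255,"travel":[-0.35,0.02,-0.12],"yaw":0}]'
python3 -m crank '[{"hand":255,"travel":[-0.0335,0.0007,0],"yaw":-0.12},{"hand":255,"travel":[-0.0335,0.0007,0],"yaw":-0.24},{"hand":255,"travel":[-0.0335,0.0007,0.03],"yaw":-0.24},{"hand":255,"travel":[-0.0335,0.0007,0.06],"yaw":-0.24},{"hand":255,"travel":[-0.0335,0.0007,0.068],"yaw":-0.24},{"hand":255,"travel":[-0.0335,0.0007,0.068],"yaw":-0.24},{"hand":255,"travel":[-0.0335,0.0007,0.068],"yaw":-0.24}]'
python3 - <<'E'
from h import *
w=shot('wrist');st()
cv2.imwrite('pics/s2.png',cv2.resize(w['frame'][150:300,240:410,::-1],None,fx=3.5,fy=3.5,interpolation=cv2.INTER_CUBIC))
E
```

```text
time_s: 12.53
tcp_pos: [455.3, -264.6, 187.1]
tcp_rot: [[0.001, 1.0, 0.0], [1.0, -0.001, 0.0], [0.0, 0.0, -1.0]]
ft_force: [0.2, -0.7, 0.3]
width: 17.8
grip_force: 30.0
time_s: 13.12
tcp_pos: [456.5, -295.9, 119.5]
tcp_rot: [[-0.238, 0.971, -0.001], [0.971, 0.238, 0.001], [0.001, -0.0, -1.0]]
ft_force: [0.1, -0.3, -0.3]
width: 17.7
grip_force: 30.0
time_s 13.167
tcp_pos [457.177, -296.485, 120.499]
tcp_rot [[-0.238, 0.971, 0.001], [0.971, 0.238, -0.001], [-0.001, 0.001, -1.0]]
ft_force [-0.328, -0.113, -0.187]
width 17.691
grip_force 29.999
```

View pics/s2.png

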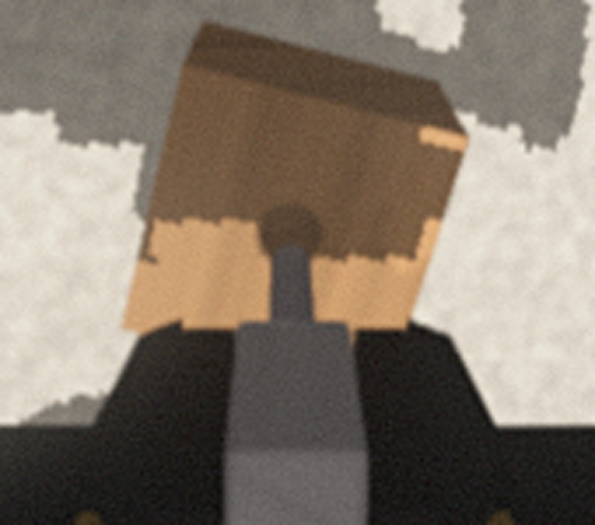

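The pin tip is lined up with the hole (columns 291 and 290 of the crop).

```bash
python3 -m crank '[{"hand":255,"travel":[0,0,0.01],"yaw":0},{"hand":255,"travel":[0,0,0.02],"yaw":0},{"hand":255,"travel":[0,0,0.035],"yaw":0},{"hand":255,"travel":[0,0,0.048],"yaw":0},{"hand":255,"travel":[0,0,0.057],"yaw":0},{"hand":255,"travel":[0,0,0.057],"yaw":0}]'
python3 -m crank '[{"hand":0,"travel":[0,0,0],"yaw":0},{"hand":0,"travel":[0,0,0],"yaw":0},{"hand":0,"travel":[0,0,0],"yaw":0},{"hand":0,"travel":[0,0,0],"yaw":0},{"hand":0,"travel":[0,0,0],"yaw":0},{"hand":0,"travel":[0,0,0],"yaw":0},{"hand":0,"travel":[0,0,-0.03],"yaw":0},{"hand":0,"travel":[0,0,-0.06],"yaw":0},{"hand":0,"travel":[0,0,-0.1],"yaw":0.12},{"hand":0,"travel":[0,0,-0.125],"yaw":0.24},{"hand":0,"travel":[0,0,-0.125],"yaw":0.24}]'
```

```text
time_s: 13.67
tcp_pos: [456.3, -295.8, 61.2]
tcp_rot: [[-0.238, 0.971, -0.001], [0.971, 0.238, 0.001], [0.001, -0.001, -1.0]]
ft_force: [0.2, -0.5, -0.4]
width: 17.8
grip_force: 30.0
time_s: 14.58
tcp_pos: [459.2, -298.6, 193.9]
tcp_rot: [[0.006, 1.0, 0.008], [1.0, -0.006, -0.008], [-0.008, 0.008, -1.0]]
ft_force: [0.8, -0.3, -0.3]
width: 87.3
grip_force: 0.0
```

```bash
python3 -m crank '[{"hand":0,"travel":[0.04,-0.002,0],"yaw":0},{"hand":0,"travel":[0.08,-0.004,0],"yaw":0},{"hand":0,"travel":[0.12,-0.007,0],"yaw":0},{"hand":0,"travel":[0.16,-0.01,0],"yaw":0},{"hand":0,"travel":[0.2,-0.012,0],"yaw":0},{"hand":0,"travel":[0.24,-0.015,0],"yaw":0},{"hand":0,"travel":[0.28,-0.018,0],"yaw":0},{"hand":0,"travel":[0.311,-0.02,0],"yaw":0},{"hand":0,"travel":[0.311,-0.02,0],"yaw":0},{"hand":0,"travel":[0.311,-0.02,0],"yaw":0}]'
python3 - <<'E'
from h import *
w=shot('wrist');st();save(w,'pics/w6.png')
u,v=proj(w,[436,87,33]);blank(w,int(u),int(v),40)
f=w['frame']
# pick tray corners from purple-grey mask
hsv=cv2.cvtColor(f,cv2.COLOR_RGB2HSV)
print(f[60,495],hsv[60,495],f[160,400],hsv[160,400])
m=((hsv[:,:,0]>115)&(hsv[:,:,0]<160)&(hsv[:,:,1]>10)).astype(np.uint8);m[:,:400]=0;m[180:]=0
m=cv2.morphologyEx(m,cv2.MORPH_OPEN,np.ones((3,3),np.uint8))
c=max(cv2.findContours(m,0,2)[0],key=cv2.contourArea);a=cv2.approxPolyDP(c,5,True)[:,0];print(a.tolist())
for p in a: print(p,onz(w,*map(float,p),14).round(),onz(w,*map(float,p),4).round())
s=shot('scene')
u,v=proj(s,[428,362,33]);print(u,v)
E
```

```text
time_s: 15.42
tcp_pos: [436.1, 16.3, 186.9]
tcp_rot: [[-0.005, 1.0, -0.0], [1.0, 0.005, -0.0], [-0.0, -0.0, -1.0]]
ft_force: [0.0, -0.5, -0.6]
width: 88.2
grip_force: 0.0
time_s 15.467
tcp_pos [436.416, 15.152, 186.977]
tcp_rot [[-0.003, 1.0, -0.0], [1.0, 0.003, -0.0], [-0.0, -0.0, -1.0]]
ft_force [-0.293, 0.425, -0.113]
width 87.637
grip_force 0.0
px [323.8 111.9] size 31.4 30.8 ctr [435.9  87.1  33. ] yaw -0.553
[167 159 165] [158  12 167] [205 196 186] [ 16  24 205]Traceback (most recent call last):
  File "<stdin>", line 10, in <module>
ValueError: max() iterable argument is empty
```

Run:
```python
from h import *
w=shot('wrist');T=np.array(w['T_tool_cam']);Rt=np.array([[0,1,0],[1,0,0],[0,0,-1.]])
for t,pts in [([438,12.8,187.2],[(450,135),(527,135)]),([438.8,195.6,186.4],[(458,25),(541,27),(431,272),(493,290)])]:
    w['A']=Rt@T[:3,:3];w['p']=Rt@T[:3,3]+t
    for p in pts: print(p,onz(w,*p,14).round(1))
# case +y end from w5
t=[438,12.8,187.2];w['p']=Rt@T[:3,3]+t
for p in [(435,218),(522,234)]: print('case',p,onz(w,*p,42).round(1))
```

```text
(450, 135) [566.3  61.1  14. ]
(527, 135) [646.9  62.   14. ]
(458, 25) [563.2 344.9  14. ]
(541, 27) [642.9 345.4  14. ]
(431, 272) [564.2  86.7  14. ]
(493, 290) [642.7  61.2  14. ]
case (435, 218) [549.9 -18.1  42. ]
case (522, 234) [643.4 -36.1  42. ]
```

```bash
python3 -m crank '[{"hand":0,"travel":[0.035,-0.0005,0],"yaw":0.12},{"hand":0,"travel":[0.072,-0.0005,0],"yaw":0.24},{"hand":0,"travel":[0.072,-0.0005,0.03],"yaw":0.36},{"hand":0,"travel":[0.072,-0.0005,0.06],"yaw":0.48},{"hand":0,"travel":[0.072,-0.0005,0.09],"yaw":0.56},{"hand":0,"travel":[0.072,-0.0005,0.12],"yaw":0.56},{"hand":0,"travel":[0.072,-0.0005,0.145],"yaw":0.56},{"hand":0,"travel":[0.072,-0.0005,0.165],"yaw":0.56},{"hand":0,"travel":[0.072,-0.0005,0.173],"yaw":0.56},{"hand":0,"travel":[0.072,-0.0005,0.173],"yaw":0.56},{"hand":255,"travel":[0.072,-0.0005,0.173],"yaw":0.56},{"hand":255,"travel":[0.072,-0.0005,0.173],"yaw":0.56}]' 30
python3 -m crank '[{"hand":255,"travel":[0,0,0],"yaw":0},{"hand":255,"travel":[0,0,0],"yaw":0},{"hand":255,"travel":[0,0,0],"yaw":0},{"hand":255,"travel":[0,0,0],"yaw":0},{"hand":255,"travel":[0,0,0],"yaw":0},{"hand":255,"travel":[0,0,0],"yaw":0},{"hand":255,"travel":[0,0,0],"yaw":0},{"hand":255,"travel":[0,0,0],"yaw":0}]' 30
```

```text
time_s: 16.52
tcp_pos: [437.3, 86.4, 15.4]
tcp_rot: [[0.532, 0.847, 0.002], [0.847, -0.532, -0.0], [0.001, 0.002, -1.0]]
ft_force: [-0.3, -0.6, 0.6]
width: 77.0
grip_force: 0.0
time_s: 17.18
tcp_pos: [436.1, 87.0, 14.3]
tcp_rot: [[0.531, 0.847, 0.0], [0.847, -0.531, -0.0], [0.0, 0.0, -1.0]]
ft_force: [-0.4, -0.3, 2.2]
width: 29.6
grip_force: 29.9
```

```bash
python3 -m crank '[{"hand":255,"travel":[0,0,-0.02],"yaw":0},{"hand":255,"travel":[0,0,-0.05],"yaw":-0.12},{"hand":255,"travel":[0,0,-0.06],"yaw":-0.24},{"hand":255,"travel":[0,0,-0.06],"yaw":-0.36},{"hand":255,"travel":[0,0,-0.06],"yaw":-0.48},{"hand":255,"travel":[0,0,-0.06],"yaw":-0.56},{"hand":255,"travel":[0,0,-0.06],"yaw":-0.56}]'
python3 -m crank '[{"hand":255,"travel":[0.008,0.035,0],"yaw":0},{"hand":255,"travel":[0.016,0.07,0],"yaw":0},{"hand":255,"travel":[0.025,0.105,0],"yaw":0},{"hand":255,"travel":[0.033,0.14,0],"yaw":0},{"hand":255,"travel":[0.033,0.168,0],"yaw":0},{"hand":255,"travel":[0.033,0.168,0.03],"yaw":0},{"hand":255,"travel":[0.033,0.168,0.05],"yaw":0},{"hand":255,"travel":[0.033,0.168,0.058],"yaw":0},{"hand":255,"travel":[0.033,0.168,0.058],"yaw":0}]'
```

```text
time_s: 17.77
tcp_pos: [435.8, 87.1, 74.1]
tcp_rot: [[-0.003, 1.0, -0.0], [1.0, 0.003, 0.0], [0.0, -0.0, -1.0]]
ft_force: [-0.4, 0.2, -0.7]
width: 29.8
grip_force: 29.9
time_s: 18.52
tcp_pos: [602.9, 120.1, 14.8]
tcp_rot: [[0.002, 1.0, -0.003], [1.0, -0.002, -0.0], [-0.0, -0.003, -1.0]]
ft_force: [0.7, 0.3, -1.1]
width: 29.8
grip_force: 30.0
```

```bash
python3 -m crank '[{"hand":255,"travel":[0,0,0.0012],"yaw":0},{"hand":0,"travel":[0,0,0.0012],"yaw":0},{"hand":0,"travel":[0,0,0.0012],"yaw":0},{"hand":0,"travel":[0,0,0.0012],"yaw":0},{"hand":0,"travel":[0,0,0.0012],"yaw":0},{"hand":0,"travel":[0,0,-0.03],"yaw":0},{"hand":0,"travel":[0,0,-0.06],"yaw":0},{"hand":0,"travel":[0,0,-0.1],"yaw":0},{"hand":0,"travel":[0.02,-0.03,-0.13],"yaw":0},{"hand":0,"travel":[0.04,-0.065,-0.16],"yaw":0},{"hand":0,"travel":[0.06,-0.1,-0.171],"yaw":0},{"hand":0,"travel":[0.075,-0.135,-0.171],"yaw":0}]'
python3 -m crank '[{"hand":0,"travel":[0,-0.03,0],"yaw":0},{"hand":0,"travel":[0,-0.03,0],"yaw":0},{"hand":0,"travel":[0,-0.03,0],"yaw":0}]'
python3 - <<'E'
from h import *
w=shot('wrist');st();save(w,'pics/w7.png')
u,v=proj(w,[439,265.5,33]);blank(w,int(u),int(v),40)
E
```

```text
time_s: 19.52
tcp_pos: [478.2, 192.1, 190.2]
tcp_rot: [[0.001, 1.0, 0.007], [1.0, -0.001, 0.001], [0.001, 0.007, -1.0]]
ft_force: [-0.1, -0.1, 0.8]
width: 88.1
grip_force: 0.0
time_s: 19.77
tcp_pos: [446.1, 191.7, 187.0]
tcp_rot: [[-0.001, 1.0, 0.001], [1.0, 0.001, 0.0], [0.0, 0.001, -1.0]]
ft_force: [0.1, -0.4, 0.4]
width: 88.3
grip_force: 0.0
time_s 19.817
tcp_pos [447.449, 191.43, 187.097]
tcp_rot [[-0.0, 1.0, 0.002], [1.0, 0.0, 0.0], [0.0, 0.002, -1.0]]
ft_force [0.649, -0.401, 0.14]
width 88.03
grip_force 0.0
px [343.5 131.5] size 19.6 28.9 ctr [465.1 244.7  33. ] yaw 0.003
```

View pics/w7.png

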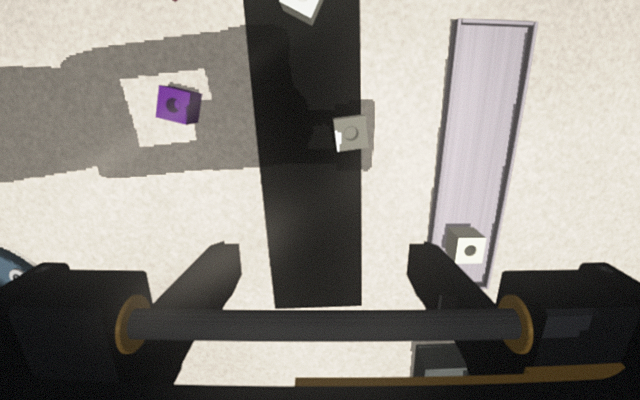

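Wrist view: blank 4 stands in the tray at (468,248). Blank 2 has been knocked and now sits at about (352,133), at the mat's +x edge, still upright. I'll measure it again.

Run:
```python
from h import *
w=shot('wrist');f=w['frame'];g=cv2.cvtColor(f,cv2.COLOR_RGB2GRAY)
for p in [(350,132),(335,117),(366,115),(370,148),(337,151)]: print(p,onz(w,*p,33).round(1))
for v in (122,132,142): print(v,g[v,328:382].tolist())
for u in (342,352,362): print(u,g[105:160,u].tolist())
```

```text
(350, 132) [472.8 244.1  33. ]
(335, 117) [458.4 257.9  33. ]
(366, 115) [487.3 259.8  33. ]
(370, 148) [492.4 229.   33. ]
(337, 151) [460.7 226.1  33. ]
122 [24, 29, 30, 65, 132, 151, 160, 156, 155, 155, 161, 157, 155, 152, 154, 158, 157, 159, 157, 156, 158, 155, 157, 158, 156, 161, 159, 157, 159, 162, 161, 161, 160, 158, 157, 154, 145, 136, 141, 140, 137, 142, 142, 139, 142, 131, 163, 234, 238, 236, 234, 231, 232, 233]
132 [39, 38, 29, 20, 67, 145, 217, 249, 251, 251, 250, 235, 209, 171, 145, 151, 155, 153, 160, 155, 161, 158, 159, 158, 158, 155, 133, 109, 129, 143, 155, 162, 152, 157, 160, 159, 159, 143, 135, 130, 140, 137, 138, 136, 166, 235, 241, 238, 236, 235, 237, 237, 236, 239]
142 [34, 42, 35, 33, 17, 66, 177, 249, 250, 248, 248, 250, 249, 210, 159, 161, 152, 159, 156, 154, 158, 158, 160, 158, 155, 160, 153, 158, 158, 155, 161, 156, 161, 158, 159, 159, 161, 154, 151, 145, 138, 140, 143, 136, 168, 226, 234, 230, 230, 229, 231, 232, 233, 233]
342 [34, 28, 38, 32, 38, 31, 39, 35, 37, 34, 40, 78, 116, 142, 155, 156, 158, 154, 158, 156, 161, 152, 157, 157, 158, 147, 146, 145, 150, 152, 150, 151, 157, 159, 162, 161, 158, 159, 160, 154, 151, 155, 154, 156, 151, 106, 50, 30, 31, 41, 38, 43, 38, 44, 38]
352 [43, 42, 39, 41, 36, 45, 37, 37, 42, 53, 94, 129, 154, 158, 157, 158, 159, 156, 159, 160, 153, 148, 146, 153, 158, 160, 156, 158, 158, 159, 151, 136, 117, 113, 123, 151, 151, 155, 154, 159, 158, 157, 155, 139, 85, 46, 40, 44, 42, 47, 45, 46, 47, 42, 51]
362 [133, 135, 138, 138, 142, 140, 144, 138, 139, 132, 141, 155, 161, 156, 158, 157, 158, 157, 161, 158, 161, 157, 159, 161, 161, 153, 155, 160, 163, 156, 155, 160, 156, 158, 164, 157, 153, 159, 156, 158, 162, 159, 152, 140, 132, 141, 136, 142, 136, 138, 139, 140, 136, 139, 143]
```

```bash
python3 -m crank '[{"hand":0,"travel":[0.03,0.015,0],"yaw":-0.08},{"hand":0,"travel":[0.0525,0.026,0.01],"yaw":-0.08},{"hand":0,"travel":[0.0525,0.026,0.05],"yaw":-0.08},{"hand":0,"travel":[0.0525,0.026,0.09],"yaw":-0.08},{"hand":0,"travel":[0.0525,0.026,0.13],"yaw":-0.08},{"hand":0,"travel":[0.0525,0.026,0.155],"yaw":-0.08},{"hand":0,"travel":[0.0525,0.026,0.172],"yaw":-0.08},{"hand":0,"travel":[0.0525,0.026,0.172],"yaw":-0.08},{"hand":255,"travel":[0.0525,0.026,0.172],"yaw":-0.08},{"hand":255,"travel":[0.0525,0.026,0.172],"yaw":-0.08},{"hand":255,"travel":[0.0525,0.026,0.172],"yaw":-0.08},{"hand":255,"travel":[0.0525,0.026,0.172],"yaw":-0.08}]' 30
python3 -m crank '[{"hand":255,"travel":[0,0,0],"yaw":0},{"hand":255,"travel":[0,0,0],"yaw":0},{"hand":255,"travel":[0,0,0],"yaw":0},{"hand":255,"travel":[0,0,0],"yaw":0},{"hand":255,"travel":[0,0,0],"yaw":0},{"hand":255,"travel":[0,0,0],"yaw":0},{"hand":255,"travel":[0,0,-0.03],"yaw":0},{"hand":255,"travel":[0,0,-0.06],"yaw":0.08},{"hand":255,"travel":[0,0,-0.06],"yaw":0.08},{"hand":255,"travel":[0,0,-0.06],"yaw":0.08}]' 30
```

```text
time_s: 20.87
tcp_pos: [474.6, 244.1, 16.0]
tcp_rot: [[-0.08, 0.997, 0.003], [0.997, 0.08, 0.001], [0.001, 0.003, -1.0]]
ft_force: [-1.0, -1.1, -0.1]
width: 63.5
grip_force: 0.0
time_s: 21.7
tcp_pos: [474.5, 244.2, 76.0]
tcp_rot: [[-0.001, 1.0, 0.004], [1.0, 0.0, 0.001], [0.001, 0.004, -1.0]]
ft_force: [0.3, 0.7, -1.6]
width: 29.8
grip_force: 29.9
```

```bash
python3 -m crank '[{"hand":255,"travel":[-0.01,0.033,0],"yaw":0},{"hand":255,"travel":[-0.02,0.066,0],"yaw":0},{"hand":255,"travel":[-0.03,0.1,0],"yaw":0},{"hand":255,"travel":[-0.039,0.13,0],"yaw":0},{"hand":255,"travel":[-0.039,0.13,0.02],"yaw":0},{"hand":255,"travel":[-0.039,0.13,0.045],"yaw":0},{"hand":255,"travel":[-0.039,0.13,0.058],"yaw":0},{"hand":255,"travel":[-0.039,0.13,0.0595],"yaw":0},{"hand":255,"travel":[-0.039,0.13,0.0595],"yaw":0}]'
python3 -m crank '[{"hand":0,"travel":[0,0,0],"yaw":0},{"hand":0,"travel":[0,0,0],"yaw":0},{"hand":0,"travel":[0,0,0],"yaw":0},{"hand":0,"travel":[0,0,0],"yaw":0},{"hand":0,"travel":[0,0,-0.03],"yaw":0},{"hand":0,"travel":[0,0,-0.06],"yaw":0},{"hand":0,"travel":[0,0,-0.1],"yaw":0},{"hand":0,"travel":[0.02,-0.025,-0.12],"yaw":0},{"hand":0,"travel":[0.04,-0.055,-0.14],"yaw":0},{"hand":0,"travel":[0.06,-0.085,-0.16],"yaw":0},{"hand":0,"travel":[0.08,-0.115,-0.17],"yaw":0},{"hand":0,"travel":[0.085,-0.15,-0.17],"yaw":0}]'
python3 -m crank '[{"hand":0,"travel":[0,-0.02,0],"yaw":0},{"hand":0,"travel":[0,-0.02,0],"yaw":0},{"hand":0,"travel":[0,-0.02,0],"yaw":0}]'
python3 - <<'E'
from h import *
w=shot('wrist');st();save(w,'pics/w8.png')
u,v=proj(w,[428.3,361.8,33]);print(u,v);blank(w,int(u),int(v),34)
E
```

```text
time_s: 22.45
tcp_pos: [601.3, 204.6, 12.6]
tcp_rot: [[-0.001, 1.0, -0.004], [1.0, 0.001, -0.001], [-0.001, -0.004, -1.0]]
ft_force: [-0.9, -0.5, -0.2]
width: 29.9
grip_force: 30.0
time_s: 23.45
tcp_pos: [453.8, 292.4, 188.7]
tcp_rot: [[-0.001, 1.0, 0.007], [1.0, 0.001, 0.003], [0.003, 0.007, -1.0]]
ft_force: [-0.8, -0.0, 0.6]
width: 88.0
grip_force: 0.0
time_s: 23.7
tcp_pos: [432.5, 290.2, 185.6]
tcp_rot: [[-0.002, 1.0, 0.001], [1.0, 0.002, 0.0], [0.0, 0.001, -1.0]]
ft_force: [0.7, -0.7, 0.0]
width: 88.0
grip_force: 0.0
time_s 23.75
tcp_pos [433.589, 290.008, 185.58]
tcp_rot [[-0.001, 1.0, 0.002], [1.0, 0.001, 0.0], [0.0, 0.002, -1.0]]
ft_force [0.536, -0.416, -0.178]
width 88.091
grip_force 0.0
318.84897934789035 111.37367195800836
px [318.  110.5] size 31.2 31.1 ctr [427.5 362.4  33. ] yaw -0.493
```

```bash
python3 -m crank '[{"hand":0,"travel":[0.035,-0.003,0],"yaw":0.12},{"hand":0,"travel":[0.072,-0.0055,0],"yaw":0.24},{"hand":0,"travel":[0.072,-0.0055,0.03],"yaw":0.36},{"hand":0,"travel":[0.072,-0.0055,0.06],"yaw":0.48},{"hand":0,"travel":[0.072,-0.0055,0.09],"yaw":0.494},{"hand":0,"travel":[0.072,-0.0055,0.12],"yaw":0.494},{"hand":0,"travel":[0.072,-0.0055,0.145],"yaw":0.494},{"hand":0,"travel":[0.072,-0.0055,0.165],"yaw":0.494},{"hand":0,"travel":[0.072,-0.0055,0.171],"yaw":0.494},{"hand":0,"travel":[0.072,-0.0055,0.171],"yaw":0.494},{"hand":255,"travel":[0.072,-0.0055,0.171],"yaw":0.494},{"hand":255,"travel":[0.072,-0.0055,0.171],"yaw":0.494}]' 30
python3 -m crank '[{"hand":255,"travel":[0,0,0],"yaw":0},{"hand":255,"travel":[0,0,0],"yaw":0},{"hand":255,"travel":[0,0,0],"yaw":0},{"hand":255,"travel":[0,0,0],"yaw":0},{"hand":255,"travel":[0,0,0],"yaw":0},{"hand":255,"travel":[0,0,0],"yaw":0},{"hand":255,"travel":[0,0,0],"yaw":0},{"hand":255,"travel":[0,0,0],"yaw":0}]' 30
python3 -m crank '[{"hand":255,"travel":[0,0,-0.02],"yaw":0},{"hand":255,"travel":[0,0,-0.05],"yaw":-0.12},{"hand":255,"travel":[0,0,-0.06],"yaw":-0.24},{"hand":255,"travel":[0,0,-0.06],"yaw":-0.36},{"hand":255,"travel":[0,0,-0.06],"yaw":-0.48},{"hand":255,"travel":[0,0,-0.06],"yaw":-0.494},{"hand":255,"travel":[0,0,-0.06],"yaw":-0.494}]'
```

```text
time_s: 24.75
tcp_pos: [429.2, 362.3, 15.4]
tcp_rot: [[0.475, 0.88, 0.002], [0.88, -0.475, 0.001], [0.002, 0.002, -1.0]]
ft_force: [-0.1, 0.4, 0.1]
width: 76.7
grip_force: 0.0
time_s: 25.42
tcp_pos: [427.6, 361.8, 14.0]
tcp_rot: [[0.474, 0.881, 0.0], [0.881, -0.474, -0.0], [-0.0, 0.0, -1.0]]
ft_force: [-0.4, -0.3, 0.1]
width: 29.7
grip_force: 29.8
time_s: 26.0
tcp_pos: [427.2, 361.7, 73.6]
tcp_rot: [[0.002, 1.0, -0.001], [1.0, -0.002, -0.0], [-0.0, -0.001, -1.0]]
ft_force: [-0.1, -0.0, -2.1]
width: 29.6
grip_force: 29.8
```

```bash
python3 -m crank '[{"hand":255,"travel":[-0.014,0.035,0],"yaw":0},{"hand":255,"travel":[-0.028,0.07,0],"yaw":0},{"hand":255,"travel":[-0.042,0.105,0],"yaw":0},{"hand":255,"travel":[-0.056,0.14,0],"yaw":0},{"hand":255,"travel":[-0.07,0.176,0],"yaw":0},{"hand":255,"travel":[-0.076,0.176,0],"yaw":0},{"hand":255,"travel":[-0.076,0.176,0.025],"yaw":0},{"hand":255,"travel":[-0.076,0.176,0.05],"yaw":0},{"hand":255,"travel":[-0.076,0.176,0.057],"yaw":0},{"hand":255,"travel":[-0.076,0.176,0.0585],"yaw":0},{"hand":255,"travel":[-0.076,0.176,0.0585],"yaw":0}]'
python3 -m crank '[{"hand":0,"travel":[0,0,0],"yaw":0},{"hand":0,"travel":[0,0,0],"yaw":0},{"hand":0,"travel":[0,0,0],"yaw":0},{"hand":0,"travel":[0,0,0],"yaw":0},{"hand":0,"travel":[0,0,-0.03],"yaw":0},{"hand":0,"travel":[0,0,-0.06],"yaw":0},{"hand":0,"travel":[0,0,-0.1],"yaw":0},{"hand":0,"travel":[-0.02,0,-0.13],"yaw":0},{"hand":0,"travel":[-0.05,0,-0.155],"yaw":0},{"hand":0,"travel":[-0.08,0,-0.18],"yaw":0},{"hand":0,"travel":[-0.11,0,-0.2],"yaw":0},{"hand":0,"travel":[-0.14,0,-0.21],"yaw":0}]'
python3 -m crank '[{"hand":0,"travel":[-0.04,0,0],"yaw":0},{"hand":0,"travel":[-0.08,0,0],"yaw":0},{"hand":0,"travel":[-0.08,0,0],"yaw":0},{"hand":0,"travel":[-0.08,0,0],"yaw":0}]'
python3 - <<'E'
from h import *
w=shot('wrist');st();save(w,'pics/w9.png')
E
```

```text
time_s: 26.92
tcp_pos: [602.6, 285.8, 14.6]
tcp_rot: [[0.002, 1.0, -0.002], [1.0, -0.002, -0.0], [-0.0, -0.002, -1.0]]
ft_force: [-0.7, -0.1, -1.5]
width: 29.9
grip_force: 29.9
time_s: 27.92
tcp_pos: [604.7, 144.8, 229.4]
tcp_rot: [[-0.0, 1.0, 0.005], [1.0, 0.0, 0.0], [0.0, 0.005, -1.0]]
ft_force: [0.7, -0.4, -0.9]
width: 88.0
grip_force: 0.0
time_s: 28.25
tcp_pos: [603.7, 63.7, 225.8]
tcp_rot: [[0.004, 1.0, 0.001], [1.0, -0.004, 0.0], [0.0, 0.001, -1.0]]
ft_force: [-0.0, 0.7, 0.2]
width: 88.0
grip_force: 0.0
time_s 28.3
tcp_pos [603.595, 65.254, 225.669]
tcp_rot [[0.002, 1.0, 0.0], [1.0, -0.002, 0.0], [0.0, 0.0, -1.0]]
ft_force [-0.018, 0.345, 0.926]
width 88.391
grip_force 0.0
```

View pics/w9.png

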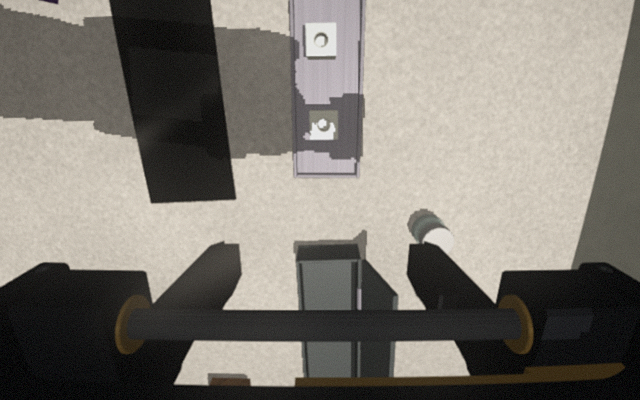

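Wrist view: two blanks stand upright in the tray at (320,40) and (322,125). The case, with its lid upright, is below at (300–395, 245–380). I'll work out the lid's geometry.

Run:
```python
from h import *
d=np.load('w2.npy',allow_pickle=True).item();w=shot('wrist');f9=w['frame'].copy()
# current view: case +y end and lid
for p in [(297,262),(357,262),(296,245),(358,243)]: print('rim',p,onz(w,*p,42).round())
def ony(c,u,v,y): r=ray(c,u,v);return (c['p']+r*(y-c['p'][1])/r[1]).round()
for p in [(362,262),(396,293)]: print('lid +y end',p,ony(w,*p,-24))
w2=dict(w);w2.update(d)
for p in [(503,160),(575,174)]: print('lid -y end',p,ony(w2,*p,-315))
s=shot('scene');save(s,'pics/s9.png');g=s['frame']
for X in [(604,120,34),(604,205,34),(604,285,34)]:
    u,v=map(int,proj(s,X));print(u,v,g[v-8:v+9,u-8:u+9].min(2)[::4,::4].tolist())
side=shot('side');a=side['frame'][150:340,180:420];sc=s['frame'][120:310,220:460]
cv2.imwrite('pics/fin.png',cv2.resize(np.hstack([a,sc])[:,:,::-1],None,fx=1.66,fy=2.2,interpolation=cv2.INTER_CUBIC))
```

```text
rim (297, 262) [572. -36.  42.]
rim (357, 262) [643. -36.  42.]
rim (296, 245) [571. -14.  42.]
rim (358, 243) [644. -12.  42.]
lid +y end (362, 262) [646. -24.  64.]
lid +y end (396, 293) [671. -24. 123.]
lid -y end (503, 160) [ 631. -315.   84.]
lid -y end (575, 174) [ 658. -315.  145.]
373 185 [[81, 80, 82, 90, 96], [77, 64, 120, 124, 117], [71, 70, 93, 78, 119], [64, 95, 143, 79, 84], [97, 99, 95, 71, 74]]
384 169 [[137, 143, 84, 95, 94], [139, 91, 121, 122, 101], [137, 157, 137, 150, 120], [94, 109, 159, 84, 121], [109, 95, 92, 111, 120]]
393 155 [[110, 30, 136, 138, 134], [36, 40, 105, 72, 119], [126, 130, 114, 158, 117], [82, 89, 123, 118, 119], [121, 94, 93, 81, 119]]
```

```bash
python3 -m crank '[{"hand":255,"travel":[-0.033,0.018,0],"yaw":0},{"hand":255,"travel":[-0.066,0.036,0],"yaw":0},{"hand":255,"travel":[-0.099,0.054,0],"yaw":0},{"hand":255,"travel":[-0.132,0.072,0],"yaw":0},{"hand":255,"travel":[-0.165,0.09,0],"yaw":0},{"hand":255,"travel":[-0.198,0.108,0],"yaw":0},{"hand":255,"travel":[-0.231,0.126,0],"yaw":0},{"hand":255,"travel":[-0.231,0.126,0],"yaw":0},{"hand":255,"travel":[-0.231,0.126,0],"yaw":0},{"hand":255,"travel":[-0.231,0.126,0.03],"yaw":0},{"hand":255,"travel":[-0.231,0.126,0.06],"yaw":0},{"hand":255,"travel":[-0.231,0.126,0.09],"yaw":0}]'
python3 -m crank '[{"hand":255,"travel":[0,0,0.015],"yaw":0},{"hand":255,"travel":[0,0,0.03],"yaw":0},{"hand":255,"travel":[0,0,0.03],"yaw":0},{"hand":255,"travel":[0,0,0.03],"yaw":0}]'
```

```text
time_s: 29.45
tcp_pos: [730.0, -162.3, 135.4]
tcp_rot: [[-0.003, 1.0, 0.002], [1.0, 0.003, -0.0], [-0.0, 0.002, -1.0]]
ft_force: [0.1, 0.2, -0.5]
width: 10.1
grip_force: 0.0
time_s: 29.78
tcp_pos: [729.7, -164.2, 105.7]
tcp_rot: [[-0.001, 1.0, -0.0], [1.0, 0.001, 0.0], [0.0, -0.0, -1.0]]
ft_force: [-0.0, 0.9, -0.6]
width: 0.5
grip_force: 0.0
```

View pics/fin.png

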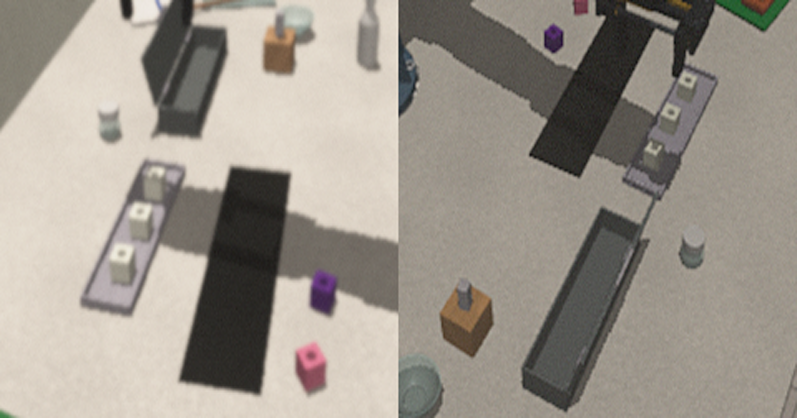

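Both views show three blanks upright in the tray and the pin upright in its stand; the case is empty. Now I'll swing the lid over.

```bash
python3 -m crank '[{"hand":255,"travel":[0,-0.015,0],"yaw":0},{"hand":255,"travel":[0,-0.03,0],"yaw":0},{"hand":255,"travel":[0,-0.045,0],"yaw":0},{"hand":255,"travel":[0,-0.06,0],"yaw":0},{"hand":255,"travel":[0,-0.072,0],"yaw":0},{"hand":255,"travel":[0,-0.084,0],"yaw":0},{"hand":255,"travel":[0,-0.094,0.004],"yaw":0},{"hand":255,"travel":[0,-0.104,0.01],"yaw":0},{"hand":255,"travel":[0,-0.104,0.01],"yaw":0}]'
python3 -m crank '[{"hand":255,"travel":[0,-0.008,0.007],"yaw":0},{"hand":255,"travel":[0,-0.016,0.016],"yaw":0},{"hand":255,"travel":[0,-0.02,0.024],"yaw":0},{"hand":255,"travel":[0,-0.024,0.032],"yaw":0},{"hand":255,"travel":[0,-0.027,0.04],"yaw":0},{"hand":255,"travel":[0,-0.028,0.045],"yaw":0},{"hand":255,"travel":[0,-0.028,0.047],"yaw":0},{"hand":255,"travel":[0,-0.028,0.047],"yaw":0}]'
```

```text
time_s: 30.53
tcp_pos: [625.7, -165.7, 97.7]
tcp_rot: [[0.0, 1.0, 0.003], [1.0, -0.0, -0.001], [-0.001, 0.003, -1.0]]
ft_force: [-0.2, -0.2, 0.2]
width: 0.4
grip_force: 0.0
time_s: 31.2
tcp_pos: [596.6, -164.8, 48.9]
tcp_rot: [[-0.0, 1.0, -0.003], [1.0, 0.0, 0.001], [0.001, -0.003, -1.0]]
ft_force: [-6.5, 2.9, 13.5]
width: 0.7
grip_force: 6.9
```

```bash
python3 -m crank '[{"hand":255,"travel":[0,0,0.001],"yaw":0},{"hand":255,"travel":[0,0,0],"yaw":0},{"hand":255,"travel":[0,0,-0.03],"yaw":0},{"hand":255,"travel":[0,0,-0.07],"yaw":0},{"hand":255,"travel":[0,0,-0.11],"yaw":0},{"hand":255,"travel":[-0.03,0,-0.14],"yaw":0},{"hand":255,"travel":[-0.05,0,-0.16],"yaw":0},{"hand":255,"travel":[-0.05,0,-0.16],"yaw":0},{"hand":255,"travel":[-0.05,0,-0.16],"yaw":0}]'
python3 - <<'E'
from h import *
w=shot('wrist');st();f=w['frame'];g=f.max(2)
for y in (-60,-110,-160):
    u,v=proj(w,[607,y,48.5]);v=int(v);r=np.where(g[v,250:400]<75)[0]+250
    print(y,v,r.min(),r.max(),onz(w,r.min(),v,48.5).round(),onz(w,r.max(),v,48.5).round())
# pin and blanks
s=shot('side');a=cv2.imread('pics/b.png')[:,:,::-1]
print('lid-upright px before/after',a[160:190:8,284].tolist(),s['frame'][160:190:8,284].tolist())
b=shot('scene')['frame'];h=cv2.imread('pics/s9.png')[:,:,::-1]
for n,X in [('pin',(456,-296,85)),('t1',(604,120,34)),('t2',(604,205,34)),('t3',(604,285,34))]:
    c=shot('scene');u,v=map(int,proj(c,X));d=np.abs(b[v-10:v+10,u-8:u+8].astype(int)-h[v-10:v+10,u-8:u+8]).mean();print(n,d.round(1))
E
```

```text
time_s: 31.95
tcp_pos: [597.8, -216.1, 208.8]
tcp_rot: [[0.002, 1.0, 0.001], [1.0, -0.002, -0.0], [-0.0, 0.001, -1.0]]
ft_force: [0.2, 0.3, -0.7]
width: 0.5
grip_force: 0.0
time_s 32.0
tcp_pos [596.919, -214.705, 206.913]
tcp_rot [[0.001, 1.0, -0.002], [1.0, -0.001, 0.002], [0.002, -0.002, -1.0]]
ft_force [-0.35, 0.493, -0.022]
width 0.493
grip_force 0.0Traceback (most recent call last):
  File "<stdin>", line 5, in <module>
    return umr_minimum(a, axis, None, out, keepdims, initial, where)
ValueError: zero-size array to reduction operation minimum which has no identity
```

Run:
```python
from h import *
w=shot('wrist');g=w['frame'].max(2)
for y in (-60,-110,-150):
    v=int(proj(w,[607,y,48.5])[1]);print(y,v,g[v,250:400:5].tolist(),onz(w,250,v,48.5)[0].round(),onz(w,399,v,48.5)[0].round())
s=shot('side');a=cv2.imread('pics/b.png')[:,:,::-1]
print('lid px before/after',a[160:190:8,284].tolist(),s['frame'][160:190:8,284].tolist())
c=shot('scene');b=c['frame'];h=cv2.imread('pics/s9.png')[:,:,::-1]
for n,X in [('pin',(456,-296,85)),('t1',(604,120,34)),('t2',(604,205,34)),('t3',(604,285,34))]:
    u,v=map(int,proj(c,X));d=np.abs(b[v-10:v+10,u-8:u+8].astype(int)-h[v-10:v+10,u-8:u+8]).mean();print(n,d.round(1))
```

```text
-60 13 [179, 184, 183, 186, 186, 176, 183, 185, 173, 93, 98, 96, 92, 101, 97, 96, 98, 99, 89, 95, 96, 92, 98, 101, 98, 101, 95, 181, 175, 177] 533.0 663.0
-110 73 [100, 104, 101, 103, 103, 99, 92, 99, 95, 100, 51, 51, 51, 52, 53, 62, 99, 96, 95, 101, 99, 99, 97, 99, 103, 95, 101, 182, 192, 185] 530.0 666.0
-150 118 [101, 108, 98, 102, 101, 101, 104, 106, 100, 100, 50, 48, 53, 50, 51, 47, 51, 46, 51, 54, 52, 54, 46, 50, 55, 60, 128, 193, 197, 195] 527.0 668.0
lid px before/after [[62, 62, 58], [58, 59, 56], [66, 64, 61], [76, 74, 71]] [[212, 202, 189], [220, 211, 199], [213, 203, 189], [111, 110, 104]]
pin 5.2
t1 30.5
t2 6.3
t3 26.7
```

Run:
```python
from h import *
for n in ('side','scene'):
    c=shot(n);f=c['frame']
    for X in [(604,120),(604,205),(604,285)]:
        u,v=map(int,proj(c,(*X,20)));r=f[v-16:v+17,u-14:u+15]
        m=((r.min(2)>165)&(np.ptp(r,axis=2)<22)).astype(np.uint8)
        k=max(cv2.findContours(m,0,2)[0],key=cv2.contourArea,default=None)
        if k is None: print(n,X,'none');continue
        x,y,W,H=cv2.boundingRect(k);print(n,X,'blob',W,H,cv2.contourArea(k),onz(c,u-14+x+W/2,v-16+y+H/2,25).round())
```

```text
side (604, 120) blob 23 23 120.5 [601. 153.  25.]
side (604, 205) blob 29 33 237.0 [602. 211.  25.]
side (604, 285) blob 29 33 282.5 [601. 292.  25.]
scene (604, 120) blob 1 1 0.0 [611. 112.  25.]
scene (604, 205) blob 2 2 0.0 [599. 113.  25.]
scene (604, 285) blob 1 1 0.0 [615. 198.  25.]
```

Run:
```python
from h import *
c=shot('side');old=cv2.imread('pics/fin.png')[:,:398]
new=cv2.resize(c['frame'][150:340,180:420,::-1],(398,418),interpolation=cv2.INTER_CUBIC)
d=cv2.absdiff(cv2.cvtColor(cv2.resize(old,(398,418)),6),cv2.cvtColor(new,6))
for n,(x,y) in dict(b4=(154,183),b2=(140,220),b1=(122,264),pin=(280,28),jar=(109,120),bottle=(368,40)).items():
    t=cv2.cvtColor(old[max(0,y-20):y+20,x-16:x+16],6);R=cv2.matchTemplate(cv2.cvtColor(new[max(0,y-34):y+34,x-30:x+30],6),t,5);_,m,_,l=cv2.minMaxLoc(R);print(n,round(m,2),l[0]-14,l[1]-(y-20-max(0,y-34) if y>20 else 0))
```

```text
b4 0.57 -2 0
b2 0.93 0 -1
b1 1.0 0 0
pin 1.0 0 0
jar 1.0 0 0
bottle 0.99 0 0
```

Everything is where it was left (b4's weaker match is down to changed shadows). Handing in.

```bash
python3 -c "
from cell import *
print(sign_off())"
```

```text
the job is handed in; nothing more can be done
None
```

I handed the job in, and the hand-in gave no verdict: all three blanks (places 1, 2 and 4; place 3 was empty) probed blind and stand in the tray, the pin is back in its stand, the case is empty, and the lid looks fully closed.

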